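# Right a toppled reagent bottle in its rack, fill the empty lane and drop the retaining bar

### The job

The amber bottle in the bottle rack has toppled forward over the front lip: raise the retaining bar as far as it goes, then push the bottle up by its top end, without picking it up, until it stands in its lane against the rack's back wall. Then stand the red-capped bottle that waits with the two lidded cups to the left of the rack in the empty lane and swing the retaining bar down fully home into its fork. Leave the green-capped bottle in the rack and the two cups as they are.

Things in the scene. Friction and masses are not known exactly. Their poses are not given: they have to be found in the camera images.
- rack: White plastic bottle rack fixed to the worktop, 92 mm deep (x), 216 mm wide (y). +x points to its back wall, +y to its left as seen from the robot; origin under its centre, on the worktop. Inner depth x = -40 to 40 mm, floor 6 mm thick. Front lip x = -46 to -40, 28 mm high; back wall beyond x = 40, 92 mm high. Grey pivot post (right) and fork (left) stand at the front corners, 70 mm high.
- lane_right (a point): Centre of the floor of the right lane (rack x 0, y -70 mm), 6 mm above the worktop; axes as the rack's. This lane is empty at the start. Each lane is 66 mm wide inside, between 4 mm dividers and end panels whose tops are 38 mm above the worktop.
- lane_middle (a point): Centre of the floor of the middle lane (rack x 0, y 0). The amber and the green-capped bottle are in the middle and left lanes, either way round.
- lane_left (a point): Centre of the floor of the left lane (rack x 0, y +70 mm).
- bar_pivot (a point): Pivot axis of the retaining bar, a horizontal line along the rack's x, at rack x -60, y -119, height 58 mm. The bar swings in the upright plane rack x = -60 mm, just in front of the lip.
- bar_grip (a point): Centre of the blue grip sleeve on the bar, 260 mm from the pivot, at its free end, just beyond the fork when home. The sleeve is 15 mm thick and 28 mm long; this point's y axis points along the bar away from the pivot, its x axis is the rack's x. The rest of the bar is an 8 mm steel rod; bar and sleeve are 274 mm long.
- bar (a joint): Angle of the retaining bar, rad: 0 = level, home in the fork across the front of the lanes, 58 mm above the worktop; grows as it swings up: 1.57 upright, 1.8 fully raised against its stop, leaning a little out to the rack's right. Starts part-raised. A stiff pivot holds it at any angle; about 1 to 2 N at the sleeve moves it. It counts as fully raised beyond 1.6.
- amber_foot (a point): Amber bottle, black cap: centre of its foot; z axis from foot to cap. Body 57 mm in diameter, bottle 118 mm long, 0.2 kg, cap 33 by 17 mm. It starts lying along its lane, foot near the back wall, tilted up 20 to 25 degrees, its body on the front lip and its cap out in front. The dividers stop it rolling; raised beyond about 65 degrees it rights itself.
- amber_cap (a point): Amber bottle: centre of the end face of its black cap, 118 mm from the foot; axes as the foot's. At the start it is about 40 mm in front of the lip and the cap's lower edge is about 55 to 65 mm above the worktop, free underneath. Rack and bottle slide easily: 2 to 6 N at the cap raises it, its foot rubbing down the back wall as it turns.
- amber_bottle: The same amber bottle; origin at the centre of its foot, z towards its cap.
- red_centre (a point): Small white bottle with red cap standing on the worktop left of the rack, in line with the two cups (other bottles stand at the back of the worktop): its centre, 37 mm above its foot. Body 38 mm in diameter, its shoulder ends 61 mm up; cap 25 mm in diameter, 74 mm high in all; about 0.08 kg. z axis towards the cap.
- red_bottle: The same red-capped bottle; origin at the centre of its foot.
- green_bottle: Small white bottle with green cap, of the same size, standing in the rack at its back wall in the middle or left lane; to be left alone. Origin at the centre of its foot.
- cup_yellow: Specimen cup with yellow lid, 53 mm in diameter, 62 mm high, standing on the worktop; to be left alone. Origin at the centre of its foot.
- cup_white: Specimen cup with white lid, same size, standing on the worktop; to be left alone. Origin at the centre of its foot.
Things that resemble listed ones, but are neither listed nor needed, are in the scene too. What is shaped like the red_bottle but blue or brown is not meant.

How it is judged:
On the way, in this order (a step that is already met when the one before it is completed fails the run):
1. The retaining bar is fully raised (beyond 1.6 rad) (value of joint bar above 1.6 rad), for 0.1 s.
2. The amber bottle stands upright in its lane, let go, with the bar still up (x of amber_bottle in the frame of rack above 0 m and angle between amber_bottle's own z axis and vertical below 0.14 rad and linear speed of amber_bottle below 0.02 m/s and ((y of amber_bottle in the frame of rack between -0.018 and 0.018 m and x of amber_bottle in the frame of rack between -0.024 and 0.026 m and z of amber_bottle in the frame of rack below 0.01 m) or (y of amber_bottle in the frame of rack between 0.052 and 0.088 m and x of amber_bottle in the frame of rack between -0.024 and 0.026 m and z of amber_bottle in the frame of rack below 0.01 m)) and contact force between the fingers and amber_bottle below 0.05 N and value of joint bar above 1.4 rad), for 0.2 s.
3. The red-capped bottle stands in the right lane, let go, with the bar still up (angle between red_bottle's own z axis and vertical below 0.14 rad and linear speed of red_bottle below 0.02 m/s and y of red_bottle in the frame of rack between -0.088 and -0.052 m and x of red_bottle in the frame of rack between -0.024 and 0.026 m and z of red_bottle in the frame of rack below 0.01 m and contact force between the fingers and red_bottle below 0.05 N and value of joint bar above 1.4 rad), for 0.2 s.
4. The bar lies home in its fork (value of joint bar below 0.03 rad), for 0.2 s.
At the end, for the whole second after the job is handed in: Amber bottle upright (within 8 degrees) on the floor of its own lane, under 12 mm from the back wall; red-capped bottle upright in the right lane, green-capped one upright in the remaining lane; all at rest and let go; retaining bar down in its fork (angle below 0.03 rad) (x of amber_bottle in the frame of rack above 0 m and angle between each of amber_bottle, red_bottle, green_bottle's own z axis and vertical below 0.14 rad and linear speed of each of amber_bottle, red_bottle, green_bottle below 0.02 m/s and ((y of amber_bottle in the frame of rack between -0.018 and 0.018 m and x of amber_bottle in the frame of rack between -0.024 and 0.026 m and z of amber_bottle in the frame of rack below 0.01 m) or (y of amber_bottle in the frame of rack between 0.052 and 0.088 m and x of amber_bottle in the frame of rack between -0.024 and 0.026 m and z of amber_bottle in the frame of rack below 0.01 m)) and contact force between the fingers and amber_bottle below 0.05 N and y of red_bottle in the frame of rack between -0.088 and -0.052 m and x of red_bottle in the frame of rack between -0.024 and 0.026 m and z of red_bottle in the frame of rack below 0.01 m and contact force between the fingers and red_bottle below 0.05 N and value of joint bar below 0.03 rad and (((y of amber_bottle in the frame of rack between -0.018 and 0.018 m and x of amber_bottle in the frame of rack between -0.024 and 0.026 m and z of amber_bottle in the frame of rack below 0.01 m) and (y of green_bottle in the frame of rack between 0.052 and 0.088 m and x of green_bottle in the frame of rack between -0.024 and 0.026 m and z of green_bottle in the frame of rack below 0.01 m)) or ((y of amber_bottle in the frame of rack between 0.052 and 0.088 m and x of amber_bottle in the frame of rack between -0.024 and 0.026 m and z of amber_bottle in the frame of rack below 0.01 m) and (y of green_bottle in the frame of rack between -0.018 and 0.018 m and x of green_bottle in the frame of rack between -0.024 and 0.026 m and z of green_bottle in the frame of rack below 0.01 m)))); the robot touches nothing.
It fails at once if The amber bottle is picked up: the centre of its foot comes more than 30 mm higher than it can while the bottle pivots on its foot (z of amber_foot in the frame of rack above 0.065 m).
It fails at once if The red-capped bottle is tipped over (more than 45 degrees) (angle between red_bottle's own z axis and vertical above 0.785 rad).
It fails at once if The yellow-lidded cup is shifted by more than 25 mm or tipped by more than 20 degrees (distance of cup_yellow from where it was at the start of the episode above 0.025 m or angle between cup_yellow's own z axis and vertical above 0.35 rad).
It fails at once if The white-lidded cup is shifted by more than 25 mm or tipped by more than 20 degrees (distance of cup_white from where it was at the start of the episode above 0.025 m or angle between cup_white's own z axis and vertical above 0.35 rad).
It fails at once if The green-capped bottle is shifted by more than 25 mm or tipped by more than 20 degrees (distance of green_bottle from where it was at the start of the episode above 0.025 m or angle between green_bottle's own z axis and vertical above 0.35 rad).
It also fails if it takes over 72 s, if anything falls off the work surface, if the arm or the gripper's body presses on something with over 40 N, if the wrist force passes 120 N, or if a joint passes its speed limit or range.

### The arm

A 7-joint arm with a two-finger parallel gripper is mounted at the origin on a cart in front of the work surface, level with it; the furniture and walls round the work are solid. World frame = base frame: x ahead of the robot, y to its left, z up, the work surface at z = 0. Lengths are in m, angles in rad, forces in N, time in s.
With the tool pointing down it reaches from about 0.4 to 0.9 m from the base axis. Payload 5.5 kg.
Tool frame: the origin (TCP) lies between the finger pads; the fingertips stand 22 mm ahead of it and the grasp point (between the pads) lies 3 mm ahead of it; z points along the fingers, x is the direction in which the jaws open and shut, and the axes are right-handed (so a half turn about z gives the same grasp; the last joint's range is limited). The gripper opens to 85 mm and grips with 20 to 120 N. Pads are 22 mm wide; open, the fingers measure 114 mm over their backs; the gripper's body (76 mm by 85 mm) begins 54 mm behind the grasp point. The pads swing forward as they close: fully open they stand 13 mm farther back than shut.
Start: joints at [-1.041, 0.501, -0.427, 1.55, 0.221, 1.138, -0.21], TCP at [0.171, 0.627, 0.253] pointing down, gripper open.
Joint ranges: [-2.88, 2.88], [-0.31, 2.03], [-1.54, 1.56], [0.2, 2.42], [-1.41, 4.55], [0.19, 2.02], [-2.57, 2.57]. Speed limits (rad/s): [2.57, 2.57, 3.14, 3.14, 3.14, 3.14, 3.14].

### API

Orientations are given as a 3x3 rotation matrix whose columns are the frame's x, y, z axes.
In Python, from bench import status, optics, order gives the robot as it stands.
- The arm moves only by the tool servo_tool, never from a script. Its argument "commands" is a list of rows, each a list of 5 numbers: the shift along the tool's x, y, z in m, then the turn about the tool's z in rad, then the opening in per cent of the stroke, from 0 (shut) to 100 (fully open). A call has exactly 5 rows; each row is the pose to reach, as a shift and turn from the pose commanded when the call began, along the tool's axes at that moment; what a row does not reach only later rows make up. A row lasts 1/8 s, in which the tool goes at most 62.5 mm and 10.7 degrees, less where a joint would pass 70% of its speed; a pose out of reach is approached as far as the arm can. A call with a gripper value outside its range is refused whole. The fingers move at their own pace and stop on an object; "squeeze" is the grip in N (left out, the last holds). Time passes only in rows, so rows that repeat a pose let the fingers close, or fill a call up. It gives the time, the measured TCP pose, the force and the opening at its end, in the units of the state.
- status.get_state(): the state, without advancing time (a new reading comes with each control period).
- optics.read_camera(name): name is "scene" or "top"; returns the picture (480x640x3 uint8, red, green, blue); there is no depth.
- optics.get_calibration(name): a dict with "fx", "fy", "cx", "cy" (pixels), "pose" (4x4, takes a point from camera to world coordinates). Camera axes: x right, y up, looking along -z (the intrinsics and any distortion apply to the point x, -y, -z); pixel columns grow to the right and rows downward; lengths in m; the calibration is good to about 2 mm. A picture is of the moment at which its call begins. get_calibration takes no time and is no camera call.
- order.sign_off(): hands the job in, once; it reports no verdict.
The state is a dict: "time_s": time; "joint_positions": joint angles; "dq": joint speeds; "effort": joint torques, N m; "ee_pos": TCP position; "eef_rot": TCP orientation; "contact_force": force on the tool from outside, world axes, zero at the start; "ft_torque": the same for the moment, N m; "finger_gap": finger opening in m.
Only numpy, scipy, OpenCV 4.12 (cv2) and the standard library are available. Lean on these libraries where they do the work, as an engineer would, in place of code of your own. Each camera call takes 0.05 s, during which the arm holds its last target.

## Working session

There is one attempt and no reset: what is moved stays moved. The work goes in short steps, Python scripts to look and compute and a tool call to move; the robot and the scene stay as the last step left them, time stands still between calls to the robot, and variables do not carry over. Pictures are saved under pics/ and viewed, and the job is handed in when it is done.

Besides the shell and the picture viewer there is one more tool, called after "Emit:" as name([rows], argument=value, ...), one row to a line, values as JSON. servo_tool: Moves the arm, as the interface text tells. Its arguments: {"type":"object","properties":{"commands":{"type":"array"},"squeeze":{"type":"number"}},"required":["commands"]}

```bash
mkdir -p pics; ls; python3 - <<'E'
from bench import status, optics
import cv2,numpy as np
s=status.get_state()
for k,v in s.items(): print(k,np.round(v,4).tolist())
for n in("scene","top"):
    im=optics.read_camera(n); cv2.imwrite(f"pics/{n}0.png",im[:,:,::-1])
    c=optics.get_calibration(n); print(n,{k:np.round(v,4).tolist() if not isinstance(v,str) else v for k,v in c.items()})
E
```

```text
pics
time_s 0.0
joint_positions [-1.0408, 0.5019, -0.4268, 1.5514, 0.2208, 1.1383, -0.2103]
dq [-0.0028, -0.0004, 0.0001, 0.0013, 0.0017, 0.0005, 0.0011]
effort [0.0007, -56.9525, -5.816, -28.0934, 0.0106, 0.0121, -0.0]
ee_pos [0.1713, 0.6263, 0.2522]
eef_rot [[0.2636, 0.9646, -0.0006], [0.9646, -0.2636, -0.0019], [-0.002, -0.0, -1.0]]
contact_force [-0.5029, 0.1413, 0.2382]
ft_torque [0.0455, -0.0407, -0.056]
finger_gap 0.0855
scene {'fx': 478.8142, 'fy': 478.8142, 'cx': 320.0741, 'cy': 234.4952, 'pose': [[0.851, 0.3121, -0.4223, 0.0899], [-0.525, 0.4885, -0.6969, -0.7532], [-0.0112, 0.8148, 0.5796, 0.6034], [0.0, 0.0, 0.0, 1.0]]}
top {'fx': 555.4128, 'fy': 555.4128, 'cx': 321.4096, 'cy': 238.4516, 'pose': [[0.0974, 0.9681, -0.2311, 0.2438], [-0.9952, 0.0964, -0.0153, -0.1065], [0.0075, 0.2315, 0.9728, 1.2165], [0.0, 0.0, 0.0, 1.0]]}
```

View pics/scene0.png

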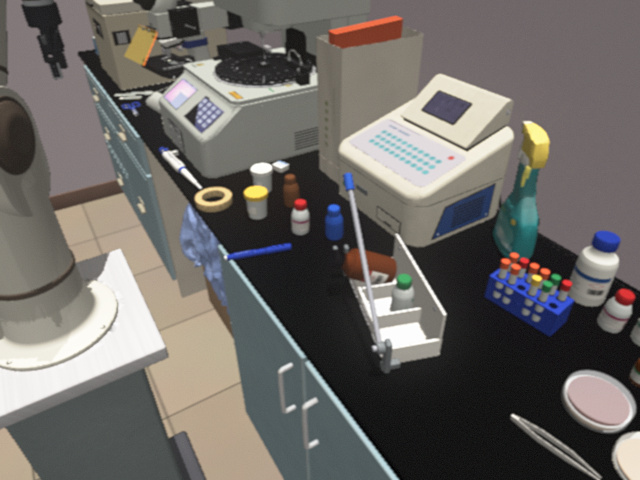

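View pics/top0.png

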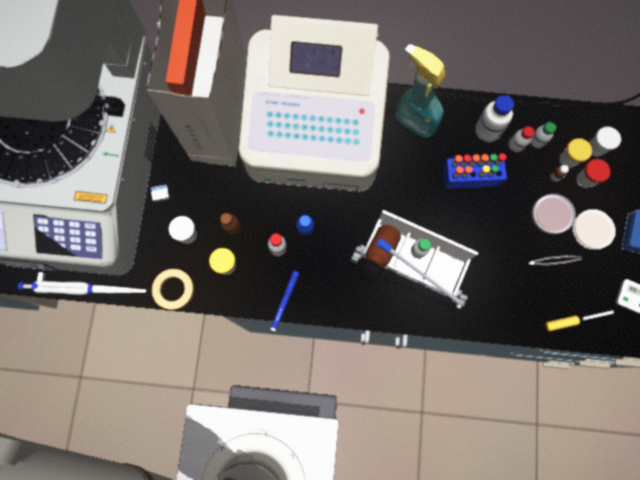

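```bash
cat > h.py <<'E'
import numpy as np, cv2
from bench import status, optics
def cal(n):
    c=optics.get_calibration(n); return c
def proj(n,p):
    c=cal(n);T=np.array(c["pose"]);q=(np.atleast_2d(p)-T[:3,3])@T[:3,:3]
    x=q[:,0]/-q[:,2];y=-q[:,1]/-q[:,2]
    return np.c_[c["fx"]*x+c["cx"],c["fy"]*y+c["cy"]]
def ray(n,uv):
    c=cal(n);T=np.array(c["pose"])
    d=np.array([(uv[0]-c["cx"])/c["fx"],-(uv[1]-c["cy"])/c["fy"],-1.])
    d=T[:3,:3]@d; return T[:3,3],d/np.linalg.norm(d)
def onz(n,uv,z):
    o,d=ray(n,uv);return o+d*(z-o[2])/d[2]
def tri(uvs,uvt):
    o1,d1=ray("scene",uvs);o2,d2=ray("top",uvt)
    A=np.c_[d1,-d2];t=np.linalg.lstsq(A,o2-o1,rcond=None)[0]
    a=o1+t[0]*d1;b=o2+t[1]*d2
    return (a+b)/2,np.linalg.norm(a-b)
def snap(n,name,box=None,k=1):
    im=optics.read_camera(n)[:,:,::-1].copy()
    cv2.imwrite(f"pics/{name}_raw.png",im)
    if box: 
        x0,y0,x1,y1=box;im=cv2.resize(im[y0:y1,x0:x1],None,fx=k,fy=k,interpolation=cv2.INTER_CUBIC)
    cv2.imwrite(f"pics/{name}.png",im)
    return im
E
python3 - <<'E'
import cv2
a=cv2.imread("pics/scene0.png")[160:380,300:460];cv2.imwrite("pics/s0c.png",cv2.resize(a,None,fx=2.7*1,fy=2.7,interpolation=2))
cv2.imwrite("pics/s0c.png",cv2.resize(cv2.imread("pics/scene0.png")[170:380,230:460],None,fx=2.8,fy=2.8,interpolation=2))
cv2.imwrite("pics/t0c.png",cv2.resize(cv2.imread("pics/top0.png")[195:315,340:490],None,fx=5,fy=5,interpolation=2))
E
```

```text
(no output)
```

View pics/s0c.png

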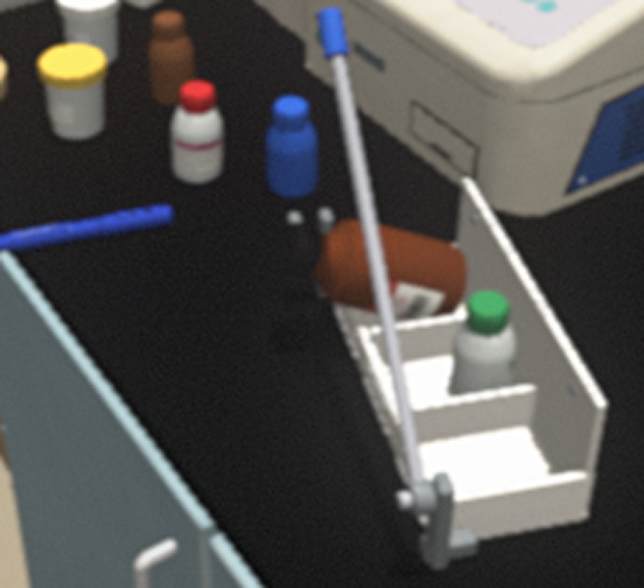

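View pics/t0c.png

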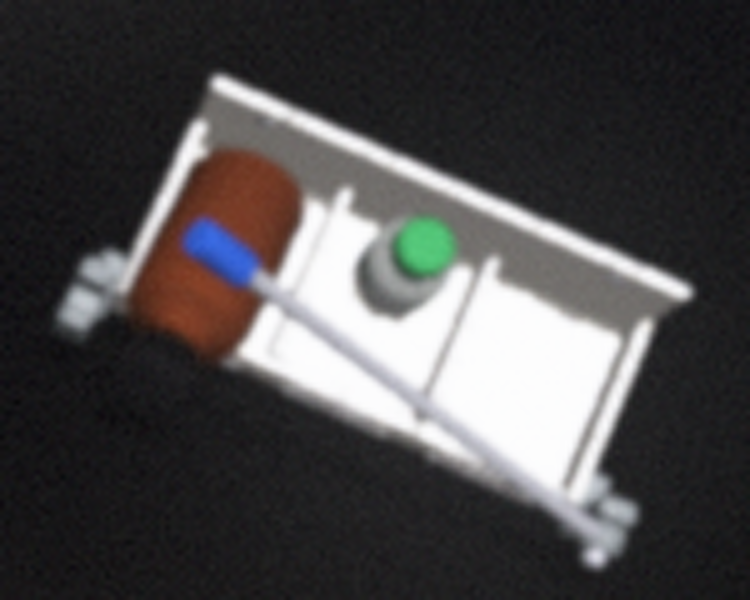

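```bash
cat > fit.py <<'E'
from h import *
from scipy.optimize import least_squares
t=lambda u,v:(340+u/5,195+v/5)
s=lambda u,v:(230+u/2.8,170+v/2.8)
obs=[("top",(46,108,92),t(216,74)),("top",(46,-108,92),t(693,290)),("scene",(46,108,92),s(467,180)),("scene",(46,-108,92),s(606,402)),
("top",(40,-35,38),t(493,262)),("top",(40,35,38),t(346,190)),("scene",(40,-35,38),s(530,392)),("scene",(46,-108,0),s(588,518)),]
def P(x,p):
    c,s_=np.cos(x[0]),np.sin(x[0]);p=np.array(p)/1000.
    return np.array([x[1]+c*p[0]-s_*p[1],x[2]+s_*p[0]+c*p[1],p[2]])
f=lambda x:np.concatenate([proj(n,P(x,p))[0]-np.array(o) for n,p,o in obs])
if __name__=="__main__":
    r=least_squares(f,[-.5,.5,-.2],loss="soft_l1");x=r.x
    print(x,np.round(r.fun.reshape(-1,2),1).tolist())
    np.save("rack.npy",x)
    # bar grip
    def g(n,lo,hi,box):
        pass
    gs=s(332,33);gt=t(220,251)
    p,e=tri(gs,gt);print("grip",p,e)
    R=np.array([[np.cos(x[0]),-np.sin(x[0])],[np.sin(x[0]),np.cos(x[0])]])
    q=R.T@(p[:2]-x[1:]);print("grip rack",q,p[2],"angle",np.arctan2(p[2]-.058,q[1]+.119),np.hypot(p[2]-.058,q[1]+.119))
    red=tri(s(198,96),t(0,0))
    print("redcap t", onz("top",(277,240),.07), onz("scene",s(198,92),.072))
    for nm,u,z in(("yel",(222,261),.06),("white",(182,230),.06),("blue",(305,225),.07),("brown",(229,223),.07)): print(nm,onz("top",u,z))
    for nm,q in(("pivot",(-60,-119,58)),("amb",(0,70,6)),("right",(0,-70,6)),("fork",(-60,119,58)),("pivotpost",(-46,-119,70))):print(nm,P(x,q))
E
python3 fit.py
```

```text
[-0.3370481   0.50495493 -0.29798886] [[-0.6, 0.7], [-0.5, -0.2], [0.2, -1.0], [0.3, 1.5], [0.3, -0.9], [0.0, 0.3], [0.9, -1.7], [-1.4, 1.4]]
grip [ 0.47653749 -0.20556688  0.22995239] 0.000786411746249349
grip rack [-0.05738274  0.07782413] 0.22995238884439928 angle 0.718056211146219 0.26135677038030786
redcap t [0.50348337 0.0048067  0.07      ] [0.50316674 0.00590741 0.072     ]
yel [0.44884795 0.11628603 0.06      ]
white [0.50745309 0.21088604 0.06      ]
blue [ 0.54206132 -0.05080173  0.07      ]
brown [0.53034918 0.11095199 0.07      ]
pivot [ 0.40897721 -0.39045116  0.058     ]
amb [ 0.52810412 -0.23192741  0.006     ]
right [ 0.48180574 -0.36405031  0.006     ]
fork [ 0.48768446 -0.16584223  0.058     ]
pivotpost [ 0.4221895  -0.39508099  0.07      ]
```

```bash
cat >> h.py <<'E'
x_=np.load("rack.npy")
def W(x,y,z):
    c,s=np.cos(x_[0]),np.sin(x_[0]);return np.array([x_[1]+(c*x-s*y)/1e3,x_[2]+(s*x+c*y)/1e3,z/1e3])
def toR(p):
    c,s=np.cos(x_[0]),np.sin(x_[0]);d=np.array(p[:2])-x_[1:];return np.array([c*d[0]+s*d[1],-s*d[0]+c*d[1],p[2]])*1e3
def st():
    s=status.get_state();R=np.array(s["eef_rot"]);p=np.array(s["ee_pos"])
    print("t %.2f rack(mm) %s yaw %.3f F %s gap %.1f j %s"%(s["time_s"],np.round(toR(p),1),np.arctan2(R[1,0],R[0,0]),np.round(s["contact_force"],1),s["finger_gap"]*1e3,np.round(s["joint_positions"],2)))
    return p,R,s
def plan(tg,yaw=None):
    """tg: world TCP targets -> tool shifts from present pose, turn"""
    p,R,s=st()
    for t in tg: print(np.round(R.T@(np.array(t)-p),4))
    if yaw is not None:
        print("turn",-(yaw-np.arctan2(R[1,0],R[0,0])))
E
python3 - <<'E'
from h import *
th=.718
g=W(-59,-119+260*np.cos(th),58+260*np.sin(th)); print(g)
plan([(.27,.48,.32),(.38,.33,.36),(.45,.15,.36),(.47,-.03,.35),g+[0,0,.09],g+[0,0,.003]],x_[0])
E
```

```text
[ 0.4746765  -0.20598725  0.22904873]
t 0.10 rack(mm) [-620.6  762.   252.3] yaw 1.304 F [ 0.3  0.3 -0.1] gap 84.9 j [-1.04  0.5  -0.43  1.55  0.22  1.14 -0.21]
[-0.1153  0.1338 -0.0675]
[-0.2311  0.2795 -0.1073]
[-0.3863  0.3945 -0.107 ]
[-0.5546  0.4612 -0.0967]
[-0.7231  0.5121 -0.0654]
[-0.7229  0.5121  0.0216]
turn 1.6410933199632272
```

Emit:
servo_tool([
  [-0.04,0.045,-0.03,0,60],
  [-0.08,0.09,-0.06,0.1,60],
  [-0.115,0.134,-0.085,0.25,60],
  [-0.155,0.182,-0.1,0.4,60],
  [-0.193,0.231,-0.107,0.55,60],
])

```text
time_s: 0.72
ee_pos: [0.3383, 0.3864, 0.36]
eef_rot: [[0.732, 0.681, 0.001], [0.681, -0.732, 0.001], [0.001, -0.0, -1.0]]
contact_force: [1.7, 1.1, -0.9]
finger_gap: 0.0513
```

```bash
python3 - <<'E'
from h import *
g=np.array([ 0.4747, -0.206, 0.229])
plan([(.38,.33,.36),(.43,.2,.36),(.46,.08,.36),(.47,-.03,.35),g+[0,0,.09],g+[0,0,.003]],x_[0])
E
```

```text
t 0.72 rack(mm) [-383.6  590.7  360. ] yaw 0.749 F [ 1.7  1.1 -0.9] gap 51.3 j [-0.66  0.14 -0.27  1.76  0.04  1.25 -0.19]
[-0.0079  0.0697 -0.0001]
[-0.0598  0.1989 -0.0002]
[-1.196e-01  3.072e-01 -3.000e-04]
[-0.1872  0.3946  0.0096]
[-0.3038  0.5266  0.0404]
[-0.3039  0.5266  0.1274]
turn 1.0865065699265348
```

Emit:
servo_tool([
  [-0.01,0.06,0,0.12,60],
  [-0.035,0.12,0,0.28,60],
  [-0.06,0.18,0,0.44,60],
  [-0.085,0.235,0,0.6,60],
  [-0.11,0.29,0,0.76,60],
])

```text
time_s: 1.35
ee_pos: [0.4556, 0.0999, 0.3589]
eef_rot: [[1.0, -0.011, 0.0], [-0.011, -1.0, 0.0], [0.0, -0.0, -1.0]]
contact_force: [1.5, 0.3, 0.7]
finger_gap: 0.0513
```

```bash
python3 - <<'E'
from h import *
g=np.array([ 0.4747, -0.206, 0.229])
plan([(.47,-.03,.35),g+[0,0,.09],g+[0,0,.003]],x_[0])
E
```

```text
t 1.35 rack(mm) [-178.2  359.2  358.9] yaw -0.011 F [1.5 0.3 0.7] gap 51.3 j [-0.32  0.04  0.05  1.87 -0.    1.23 -0.28]
[0.0158 0.1298 0.0089]
[0.0225 0.3057 0.0398]
[0.0225 0.3057 0.1268]
turn 0.32591955472186673
```

Emit:
servo_tool([
  [0.004,0.055,0,0.08,60],
  [0.01,0.115,0,0.18,60],
  [0.015,0.175,0.01,0.26,60],
  [0.02,0.235,0.02,0.326,60],
  [0.0225,0.29,0.035,0.326,60],
])

```text
time_s: 1.98
ee_pos: [0.4762, -0.1903, 0.3239]
eef_rot: [[0.945, -0.327, 0.001], [-0.327, -0.945, -0.0], [0.001, -0.0, -1.0]]
contact_force: [0.8, 0.3, 0.4]
finger_gap: 0.0514
```

```bash
python3 - <<'E'
from h import *
g=np.array([ 0.4747, -0.206, 0.229])
plan([g+[0,0,.05],g+[0,0,.003]],x_[0])
snap("scene","s1",(230,100,460,300),3)
E
```

```text
t 1.98 rack(mm) [-62.8  92.1 323.9] yaw -0.333 F [0.8 0.3 0.4] gap 51.4 j [ 0.02  0.16  0.34  1.83 -0.06  1.16  0.05]
[0.0037 0.0153 0.0449]
[0.0036 0.0153 0.0919]
turn 0.004033119753149517
```

View pics/s1.png

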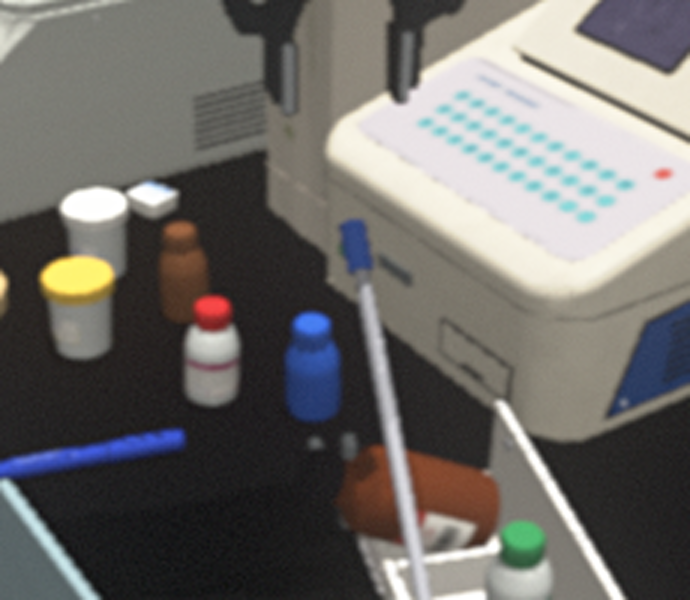

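Jaws straddle the blue sleeve (crop about (355,245)) in the right orientation. I descend and grip.

Emit:
servo_tool([
  [0.0035,0.0155,0.03,0,60],
  [0.0035,0.0155,0.075,0,60],
  [0.0035,0.0155,0.092,0,60],
  [0.0035,0.0155,0.092,0,5],
  [0.0035,0.0155,0.092,0,5],
], squeeze=25)

```text
time_s: 2.65
ee_pos: [0.4762, -0.2043, 0.2336]
eef_rot: [[0.946, -0.325, 0.004], [-0.325, -0.946, -0.001], [0.004, 0.0, -1.0]]
contact_force: [13.9, -7.2, -4.8]
finger_gap: 0.0153
```

```bash
python3 - <<'E'
from h import *
p,R,s=st()
ths=np.arange(.718,1.87,.12)
plan([W(-59,-119+260*np.cos(t),61+260*np.sin(t)) for t in ths])
E
```

```text
t 2.65 rack(mm) [-58.1  78.9 233.6] yaw -0.331 F [13.9 -7.2 -4.8] gap 15.3 j [ 0.06  0.26  0.34  1.92 -0.11  0.97  0.12]
t 2.65 rack(mm) [-58.1  78.9 233.6] yaw -0.331 F [13.9 -7.2 -4.8] gap 15.3 j [ 0.06  0.26  0.34  1.92 -0.11  0.97  0.12]
[-0.0009  0.0021  0.0015]
[-0.0009  0.024  -0.0207]
[-0.001   0.0484 -0.0401]
[-0.0011  0.0749 -0.0565]
[-0.0012  0.1032 -0.0696]
[-0.0013  0.1329 -0.0792]
[-0.0015  0.1635 -0.0851]
[-0.0016  0.1946 -0.0874]
[-0.0018  0.2257 -0.0859]
[-0.002   0.2565 -0.0808]
```

Emit:
servo_tool([
  [0.002,0.01,-0.01,0,5],
  [0.002,0.024,-0.0215,0,5],
  [0.002,0.048,-0.041,0,5],
  [0.002,0.074,-0.0575,0,5],
  [0.002,0.102,-0.071,0,5],
])

```text
time_s: 3.28
ee_pos: [0.4425, -0.3025, 0.3047]
eef_rot: [[0.945, -0.326, 0.001], [-0.326, -0.945, -0.001], [0.001, 0.0, -1.0]]
contact_force: [2.3, -2.3, -8.9]
finger_gap: 0.0138
```

```bash
python3 - <<'E'
from h import *
p,R,s=st()
q=toR(p);print(np.hypot(q[1]+119,q[2]-61),np.arctan2(q[2]-61,q[1]+119))
plan([W(-57,-119+260*np.cos(t),61+260*np.sin(t)) for t in (1.3,1.45,1.6,1.75,1.85)])
E
```

```text
t 3.27 rack(mm) [-57.5 -24.9 304.7] yaw -0.332 F [ 2.3 -2.3 -8.9] gap 13.8 j [ 0.2   0.22  0.41  1.8  -0.1   1.13  0.31]
261.21694780939424 1.2024407073250611
t 3.27 rack(mm) [-57.5 -24.9 304.7] yaw -0.332 F [ 2.3 -2.3 -8.9] gap 13.8 j [ 0.2   0.22  0.41  1.8  -0.1   1.13  0.31]
[ 0.0004  0.0245 -0.0068]
[ 0.0002  0.0627 -0.0144]
[-0.      0.1017 -0.0162]
[-0.0002  0.1404 -0.0121]
[-0.0003  0.1657 -0.0062]
```

Emit:
servo_tool([
  [0,0.0245,-0.0065,0,5],
  [0,0.063,-0.0135,0,5],
  [0,0.102,-0.0155,0,5],
  [0,0.14,-0.0115,0,5],
  [0,0.164,-0.005,0,5],
])

```text
time_s: 3.9
ee_pos: [0.389, -0.4552, 0.3106]
eef_rot: [[0.945, -0.327, 0.002], [-0.327, -0.945, 0.006], [0.0, -0.006, -1.0]]
contact_force: [-1.4, 29.9, 24.2]
finger_gap: 0.0143
```

```bash
python3 - <<'E'
from h import *
p,R,s=st()
q=toR(p);print(np.hypot(q[1]+119,q[2]-61),np.arctan2(q[2]-61,q[1]+119))
snap("top","t2",(330,180,500,340),4);snap("scene","s2",(230,120,460,380),2.3)
E
```

```text
t 3.90 rack(mm) [ -57.5 -186.7  310.6] yaw -0.333 F [-1.4 29.9 24.2] gap 14.3 j [ 0.44  0.35  0.49  1.64 -0.18  1.19  0.64]
258.57503968554363 1.835601691882794
```

View pics/s2.png

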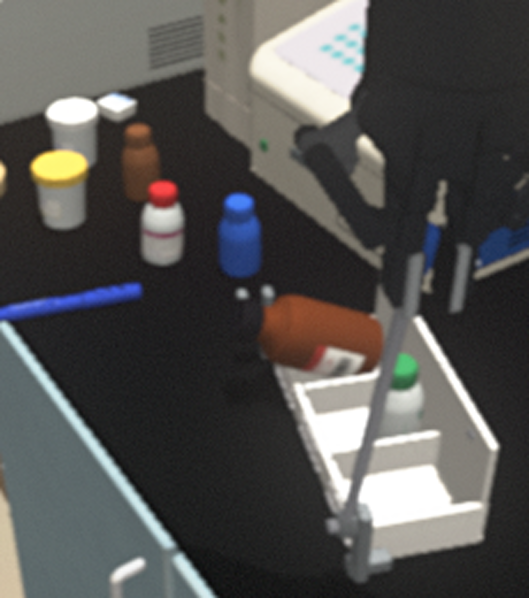

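Emit:
servo_tool([
  [0,0.158,-0.006,0,50],
  [0,0,0,0,50],
  [0,0,0,0,50],
  [0,0,-0.04,0,50],
  [0,0,-0.09,0,50],
])

```text
time_s: 4.62
ee_pos: [0.3885, -0.4563, 0.3996]
eef_rot: [[0.945, -0.326, -0.001], [-0.326, -0.945, 0.0], [-0.001, 0.0, -1.0]]
contact_force: [1.3, 0.1, 0.8]
finger_gap: 0.0427
```

```bash
python3 - <<'E'
from h import *
st()
snap("top","t3",(330,180,500,340),4);snap("scene","s3",(230,120,460,380),2.3)
E
```

```text
t 4.62 rack(mm) [ -57.6 -187.9  399.6] yaw -0.332 F [1.3 0.1 0.8] gap 42.7 j [ 0.42  0.3   0.51  1.51 -0.15  1.37  0.62]
```

View pics/s3.png

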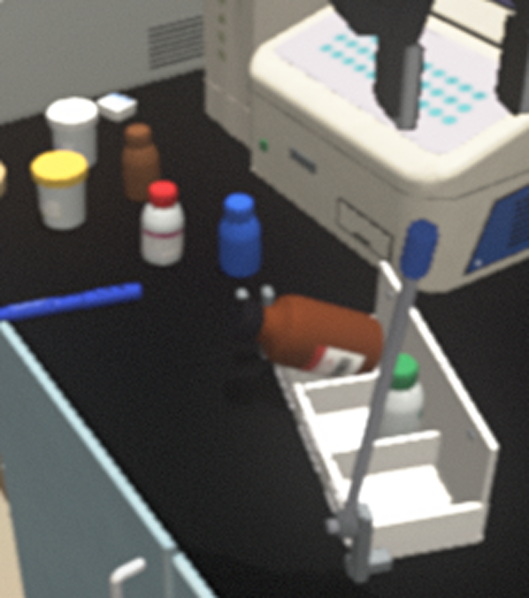

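View pics/t3.png

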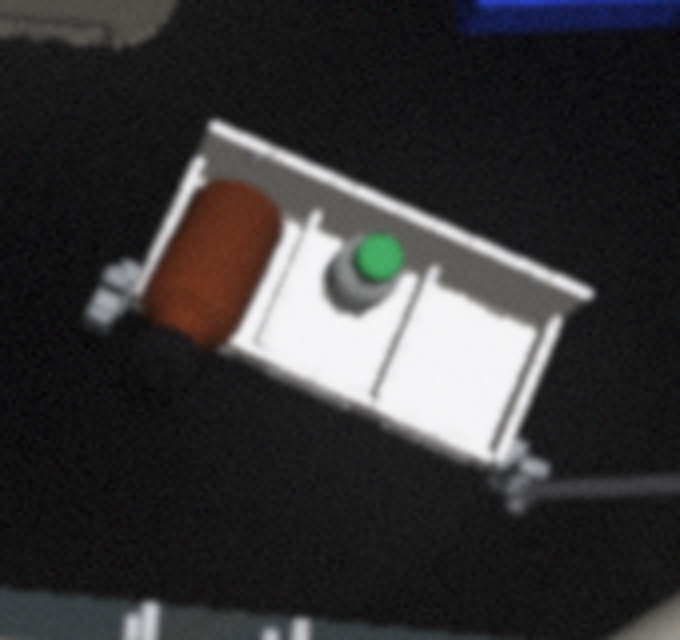

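```bash
python3 - <<'E'
from h import *
o,d=ray("scene",(412.2,228.7))
a,b=toR(o),None
dr=toR(o+d)-a; t=(-60-a[0])/dr[0]; q=a+t*dr; print("sleeve",q,np.arctan2(q[2]-58,q[1]+119),np.hypot(q[2]-58,q[1]+119))
for n in("s3","t3"):
    im=cv2.imread(f"pics/{n}_raw.png")
    c=im[225:310,300:400] if n=="s3" else im[230:300,345:405]
    c=cv2.resize(c,None,fx=7,fy=7,interpolation=2).astype(float)
    cv2.imwrite(f"pics/{n}_e.png",np.clip(c*3,0,255).astype(np.uint8))
E
```

```text
sleeve [ -60.         -180.35451069  313.69671474] 1.8062943407291296 262.95472216623875
```

View pics/s3_e.png

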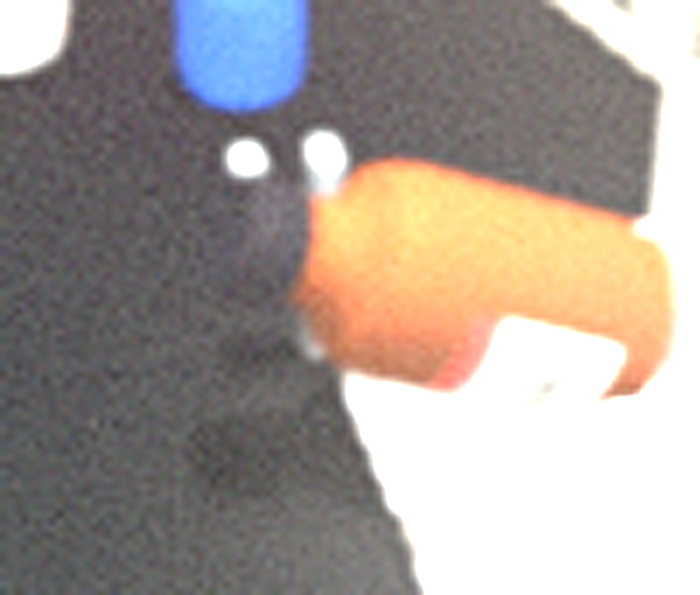

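View pics/t3_e.png

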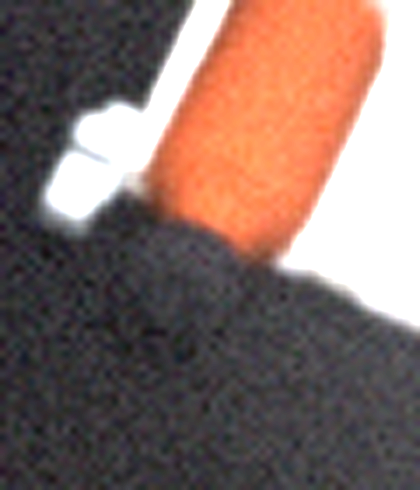

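```bash
python3 - <<'E'
from h import *
p,e=tri((300+250/7,225+232/7),(345+180/7,230+272/7));print(toR(p),e)
for z in(.065,.075,.085): print(toR(onz("top",(345+180/7,230+272/7),z)),toR(onz("scene",(300+250/7,225+232/7),z)))
# predicted features at 22deg, y=70
for y in(66,70,74):
  t=np.radians(22);f=np.array([40-28.5*np.sin(t),6+28.5*np.cos(t)])
  a=np.array([-np.cos(t),np.sin(t)]);n=np.array([np.sin(t),np.cos(t)])
  for nm,s,r in(("capend",118,0),("caplow",118,-16.5),("captop",118,16.5),("shoulder",101,0)):
    q=f+a*s+n*r; print(y,nm,np.round(q),np.round((proj("top",W(q[0],y,q[1]))[0]-[345,230])*7),np.round((proj("scene",W(q[0],y,q[1]))[0]-[300,225])*7))
plan([W(-120,70,300),W(-120,70,90)],x_[0]+np.pi/2);
E
```

```text
[-76.44798793  80.28827193  77.08648035] 0.0010999371872514455
[-73.40778683  80.09129265  65.        ] [-73.24993335  95.05785883  65.        ]
[-75.46028021  80.21500903  75.        ] [-76.36855775  82.76342105  75.        ]
[-77.51277358  80.33872542  85.        ] [-79.48718215  70.46898326  85.        ]
66 capend [-80.  77.] [218. 305.] [252. 269.]
66 caplow [-86.  61.] [205. 332.] [227. 320.]
66 captop [-74.  92.] [232. 277.] [276. 218.]
66 shoulder [-64.  70.] [237. 261.] [312. 280.]
70 capend [-80.  77.] [206. 299.] [248. 260.]
70 caplow [-86.  61.] [192. 326.] [224. 310.]
70 captop [-74.  92.] [219. 271.] [273. 208.]
70 shoulder [-64.  70.] [225. 256.] [308. 271.]
74 capend [-80.  77.] [193. 294.] [244. 250.]
74 caplow [-86.  61.] [180. 321.] [220. 301.]
74 captop [-74.  92.] [207. 266.] [269. 198.]
74 shoulder [-64.  70.] [212. 250.] [304. 261.]
t 4.72 rack(mm) [ -55.1 -190.2  406. ] yaw -0.333 F [-0.2 -0.1 -0.4] gap 42.8 j [ 0.43  0.29  0.51  1.51 -0.15  1.37  0.62]
[-0.0649 -0.2611  0.1038]
[-0.0672 -0.2623  0.3138]
turn -1.5663692011384434
```

Emit:
servo_tool([
  [-0.015,-0.05,0,-0.15,16],
  [-0.03,-0.105,0,-0.33,16],
  [-0.045,-0.16,0.03,-0.51,16],
  [-0.06,-0.215,0.06,-0.69,16],
  [-0.072,-0.264,0.09,-0.87,16],
])

```text
time_s: 5.35
ee_pos: [0.4078, -0.1822, 0.3088]
eef_rot: [[0.856, 0.517, 0.003], [0.517, -0.856, -0.001], [0.002, 0.003, -1.0]]
contact_force: [0.9, 1.0, 0.1]
finger_gap: 0.0134
```

```bash
python3 - <<'E'
from h import *
plan([W(-130,75,250),W(-130,75,64)],x_[0]+np.pi/2);
E
```

```text
t 5.35 rack(mm) [-130.    77.1  308.8] yaw 0.544 F [0.9 1.  0.1] gap 13.4 j [ 0.12  0.04  0.24  1.99 -0.01  1.11  0.92]
[-0.0018  0.0012  0.0588]
[-0.0022  0.0007  0.2448]
turn -0.6899853257365441
```

Emit:
servo_tool([
  [-0.002,0.001,0.05,-0.17,16],
  [-0.002,0.001,0.1,-0.35,16],
  [-0.002,0.001,0.16,-0.53,16],
  [-0.002,0.001,0.22,-0.69,16],
  [-0.002,0.001,0.245,-0.69,16],
])

```text
time_s: 5.98
ee_pos: [0.4049, -0.1852, 0.061]
eef_rot: [[0.334, 0.942, -0.003], [0.942, -0.334, 0.001], [-0.0, -0.003, -1.0]]
contact_force: [-0.3, 0.0, 0.0]
finger_gap: 0.0134
```

```bash
python3 - <<'E'
from h import *
plan([W(-105,75,64),W(-96,75,64)],x_[0]+np.pi/2);
snap("scene","s4",(230,120,460,380),2.3)
E
```

```text
t 5.97 rack(mm) [-131.7   73.3   61. ] yaw 1.230 F [-0.3  0.   0. ] gap 13.4 j [ 0.24  0.43  0.15  2.19 -0.12  0.52  1.71]
[ 0.0018  0.0267 -0.0031]
[ 0.0018  0.0357 -0.0031]
turn -0.003917548559853046
```

View pics/s4.png

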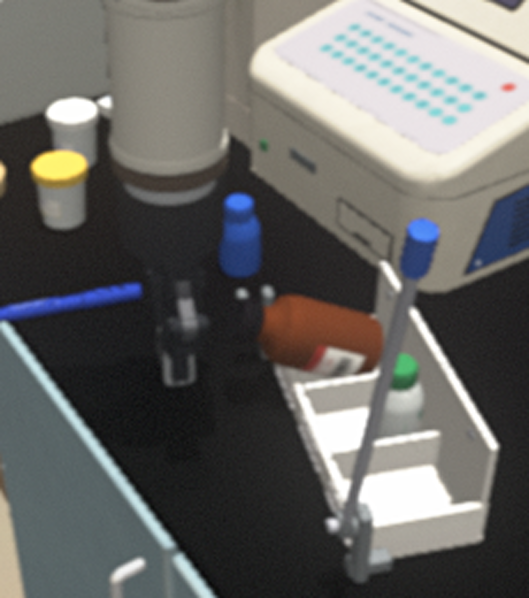

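Emit:
servo_tool([
  [0.002,0.015,0,0,16],
  [0.002,0.024,0,0,16],
  [0.002,0.029,0,0,16],
  [0.002,0.033,0,0,16],
  [0.002,0.037,0,0,16],
])

```text
time_s: 6.65
ee_pos: [0.4419, -0.1955, 0.0632]
eef_rot: [[0.336, 0.942, -0.0], [0.942, -0.336, 0.0], [0.0, -0.0, -1.0]]
contact_force: [-0.0, -0.3, -0.7]
finger_gap: 0.0137
```

```bash
python3 - <<'E'
from h import *
st()
snap("scene","s5",(280,200,420,330),5)
E
```

```text
t 6.65 rack(mm) [-93.4  75.9  63.2] yaw 1.228 F [-0.  -0.3 -0.7] gap 13.7 j [ 0.24  0.47  0.15  2.11 -0.12  0.57  1.7 ]
```

View pics/s5.png

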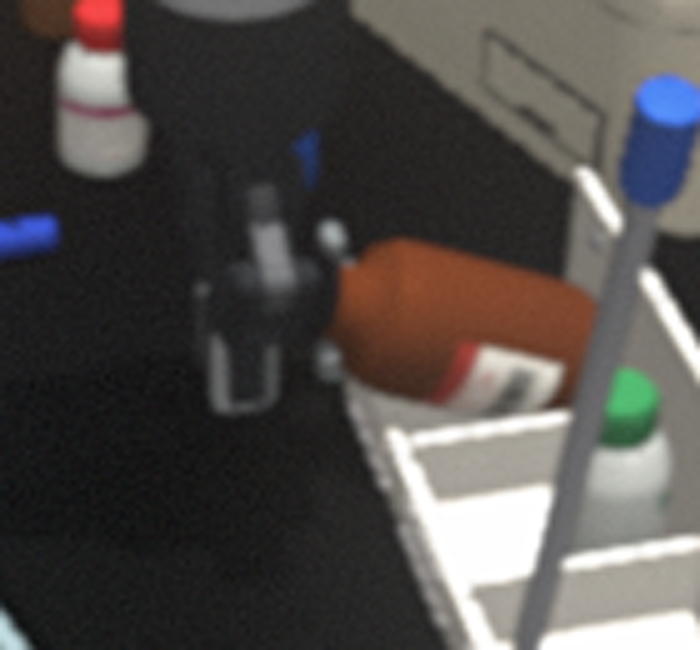

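Emit:
servo_tool([
  [0,0.002,0,0,16],
  [0,0.004,0,0,16],
  [0,0.006,0,0,16],
  [0,0.007,0,0,16],
  [0,0.008,0,0,16],
])

```text
time_s: 7.32
ee_pos: [0.4444, -0.196, 0.0614]
eef_rot: [[0.336, 0.942, -0.01], [0.942, -0.336, 0.004], [0.001, -0.011, -1.0]]
contact_force: [-10.2, 4.7, 3.1]
finger_gap: 0.0135
```

Emit:
servo_tool([
  [0,0.001,-0.003,0,16],
  [0,0.001,-0.006,0,16],
  [0,0.001,-0.009,0,16],
  [0,0.002,-0.012,0,16],
  [0,0.002,-0.015,0,16],
])

```text
time_s: 7.95
ee_pos: [0.4461, -0.1968, 0.0762]
eef_rot: [[0.336, 0.942, -0.01], [0.942, -0.336, 0.004], [0.001, -0.011, -1.0]]
contact_force: [-9.1, 4.3, 0.9]
finger_gap: 0.014
```

```bash
python3 - <<'E'
from h import *
st()
snap("scene","s6",(280,200,420,330),5)
E
```

```text
t 7.95 rack(mm) [-89.   76.1  76.2] yaw 1.228 F [-9.1  4.3  0.9] gap 14.0 j [ 0.23  0.46  0.15  2.08 -0.12  0.62  1.69]
```

View pics/s6.png

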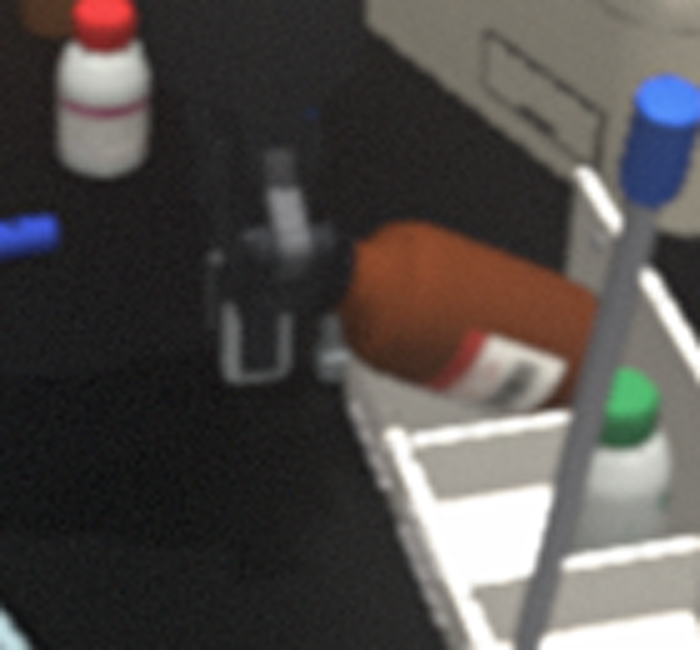

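Emit:
servo_tool([
  [0,0.001,-0.004,0,16],
  [0,0.002,-0.008,0,16],
  [0,0.004,-0.012,0,16],
  [0,0.0055,-0.0155,0,16],
  [0,0.0075,-0.019,0,16],
])

```text
time_s: 8.62
ee_pos: [0.4519, -0.1987, 0.0949]
eef_rot: [[0.336, 0.942, -0.013], [0.942, -0.336, 0.005], [0.001, -0.014, -1.0]]
contact_force: [-6.9, 2.0, -0.2]
finger_gap: 0.0138
```

```bash
python3 - <<'E'
from h import *
st()
snap("scene","s7",(280,180,420,310),5)
E
```

```text
t 8.62 rack(mm) [-82.9  76.1  94.9] yaw 1.228 F [-6.9  2.  -0.2] gap 13.8 j [ 0.23  0.44  0.16  2.06 -0.11  0.67  1.69]
```

View pics/s7.png

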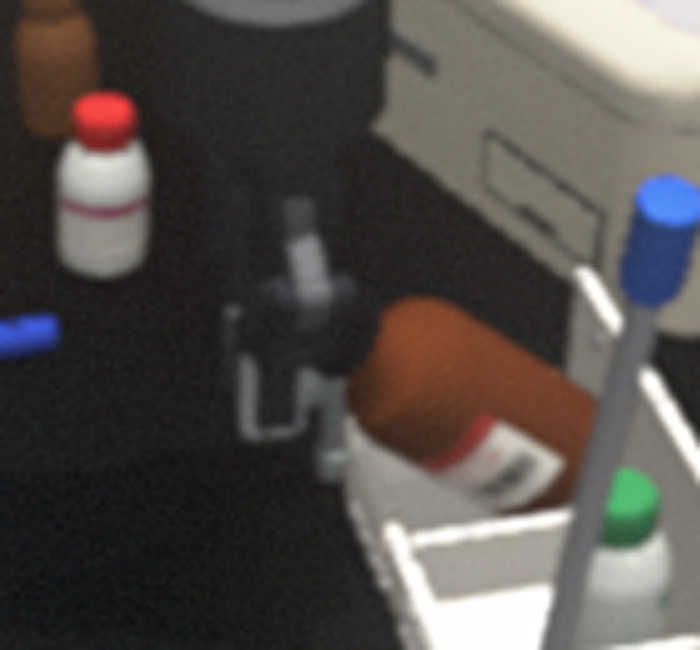

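Emit:
servo_tool([
  [0,0.003,-0.005,0,16],
  [0,0.007,-0.009,0,16],
  [0,0.0115,-0.013,0,16],
  [0,0.017,-0.0165,0,16],
  [0,0.023,-0.0195,0,16],
])

```text
time_s: 9.3
ee_pos: [0.4804, -0.2092, 0.1167]
eef_rot: [[0.336, 0.942, 0.0], [0.942, -0.336, -0.0], [0.0, 0.0, -1.0]]
contact_force: [-0.2, 0.8, 0.2]
finger_gap: 0.0135
```

```bash
python3 - <<'E'
from h import *
st()
snap("scene","s8",(280,180,420,310),5)
E
```

```text
t 9.30 rack(mm) [-52.6  75.7 116.7] yaw 1.228 F [-0.2  0.8  0.2] gap 13.5 j [ 0.22  0.43  0.17  1.99 -0.1   0.72  1.68]
```

View pics/s8.png

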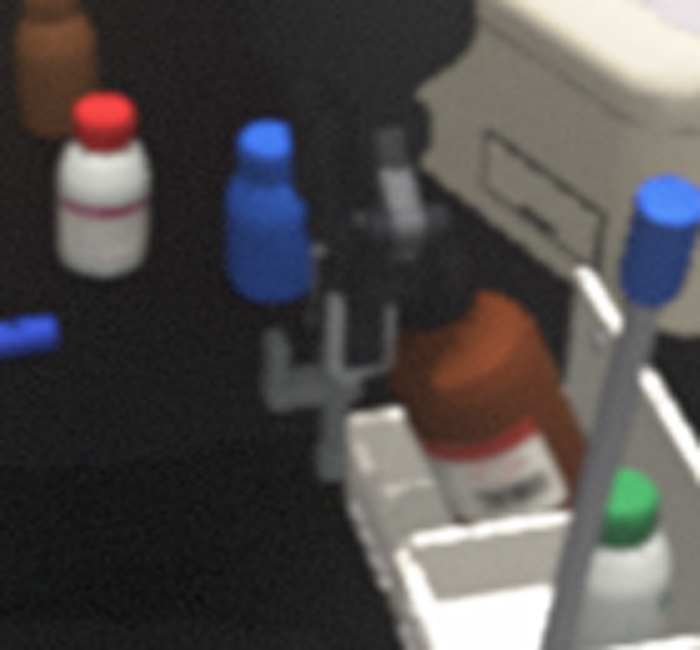

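Emit:
servo_tool([
  [0,0.006,-0.003,0,16],
  [0,0.014,-0.006,0,16],
  [0,0.022,-0.008,0,16],
  [0,0.029,-0.008,0,16],
  [0,0.034,-0.008,0,16],
])

```text
time_s: 9.98
ee_pos: [0.5126, -0.2207, 0.1244]
eef_rot: [[0.336, 0.942, -0.0], [0.942, -0.336, -0.0], [-0.0, -0.0, -1.0]]
contact_force: [-0.2, -0.7, 0.3]
finger_gap: 0.0136
```

```bash
python3 - <<'E'
from h import *
st()
snap("scene","s9",(280,180,420,310),5)
E
```

```text
t 9.97 rack(mm) [-18.3  75.5 124.4] yaw 1.228 F [-0.2 -0.7  0.3] gap 13.6 j [ 0.23  0.47  0.17  1.9  -0.11  0.77  1.68]
```

View pics/s9.png

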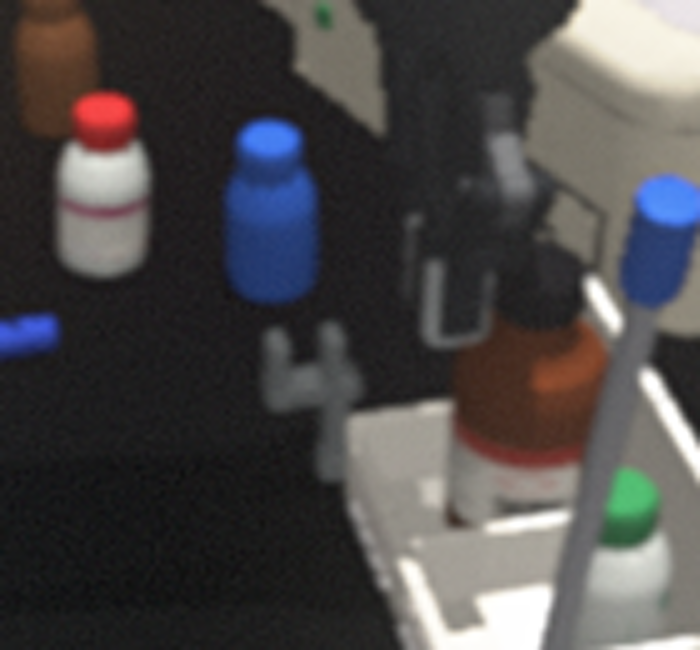

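Emit:
servo_tool([
  [0,-0.02,0,0,30],
  [0,-0.05,-0.02,0.1,60],
  [0,-0.06,-0.07,0.25,60],
  [0.04,-0.07,-0.12,0.42,60],
  [0.09,-0.08,-0.14,0.6,60],
])

```text
time_s: 10.65
ee_pos: [0.4677, -0.1141, 0.2655]
eef_rot: [[0.804, 0.594, 0.005], [0.594, -0.804, -0.001], [0.003, 0.003, -1.0]]
contact_force: [1.2, 0.2, -0.3]
finger_gap: 0.0514
```

```bash
python3 - <<'E'
from h import *
st()
snap("scene","s10",(220,160,460,360),2.8)
snap("top","t10",(200,180,500,330),2.6)
E
```

```text
t 10.65 rack(mm) [-96.  161.2 265.5] yaw 0.636 F [ 1.2  0.2 -0.3] gap 51.4 j [-0.05  0.15  0.25  1.97 -0.04  1.02  0.86]
```

View pics/s10.png

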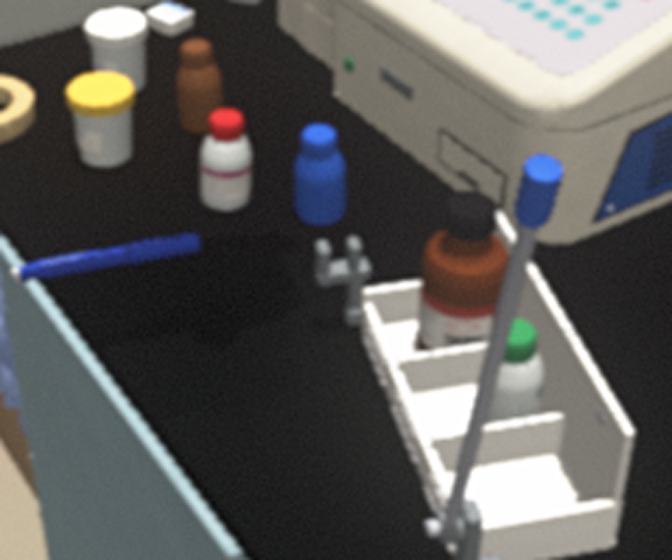

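View pics/t10.png

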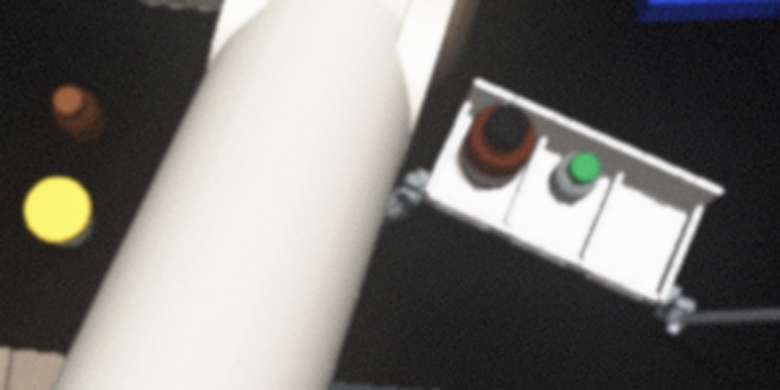

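```bash
python3 - <<'E'
from h import *
print("amber",toR(onz("top",(200+508/2.6,180+128/2.6),.124)))
im=cv2.imread("pics/top0.png");hsv=cv2.cvtColor(im,cv2.COLOR_BGR2HSV)
def cen(im,box,z,n):
    x0,y0,x1,y1=box;h=cv2.cvtColor(im,cv2.COLOR_BGR2HSV)[y0:y1,x0:x1]
    m=((h[...,0]<8)|(h[...,0]>170))&(h[...,1]>150)&(h[...,2]>80)
    v,u=np.nonzero(m);print(n,len(u),u.mean()+x0,v.mean()+y0,onz(n,(u.mean()+x0,v.mean()+y0),z));return u.mean()+x0,v.mean()+y0
a=cen(im,(262,225,292,265),.072,"top")
s=cv2.imread("pics/s10_raw.png")
b=cen(s,(285,190,315,230),.067,"scene")
print(tri(b,a))
red=np.array([.5035,.005])
plan([np.r_[red,.15],np.r_[red,.048]],x_[0])
E
```

```text
amber [ 10.48621991  68.22197981 124.        ]
top 117 275.44444444444446 238.48717948717947 [0.50597217 0.00826794 0.072     ]
scene 132 300.1363636363636 203.18939393939394 [0.5053488  0.01254654 0.067     ]
(array([0.50515468, 0.00908045, 0.06928996]), np.float64(0.0030262418179951155))
t 10.75 rack(mm) [-96.6 167.2 265.1] yaw 0.648 F [ 0.9 -0.  -0.2] gap 51.2 j [-0.05  0.15  0.25  1.97 -0.05  1.02  0.87]
[ 0.0951 -0.0696  0.1155]
[ 0.0946 -0.0698  0.2175]
turn 0.9852600309110263
```

```bash
python3 - <<'E'
from h import *
a=cv2.resize(cv2.imread("pics/top0.png")[220:270,255:315],None,fx=7,fy=7,interpolation=2)
b=cv2.resize(cv2.imread("pics/s10_raw.png")[190:240,285:345],None,fx=7,fy=7,interpolation=2)
cv2.imwrite("pics/rb.png",np.hstack([a,b]))
E
```

```text
(no output)
```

View pics/rb.png

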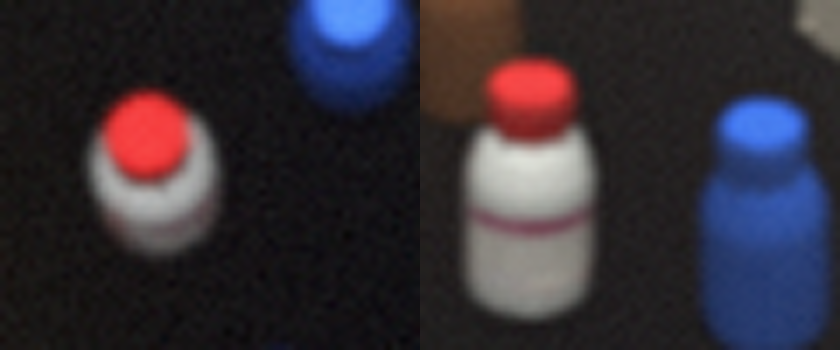

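```bash
python3 - <<'E'
from h import *
print(onz("top",(276,239.1),.074),onz("scene",(301,201.7),.074),tri((301,201.7),(276,239.1)))
red=np.array([.5045,.008])
e=onz("scene",(300.7,235.1),0);T=np.array(cal("scene")["pose"])[:3,3];d=(e-T)[:2];print("foot",e[:2]+.019*d/np.linalg.norm(d))
for r in([.505,.007],[.505,.009]):
  print(r,proj("top",[[*r,.074]]),proj("scene",[[*r,.074]]))
E
```

```text
[0.50430845 0.00674528 0.074     ] [0.50443178 0.0067635  0.074     ] (array([0.50435088, 0.00672297, 0.07403314]), np.float64(0.00010536046873803728))
foot [0.5019275 0.0097666]
[0.505, 0.007] [[275.91821689 238.77143299]] [[301.17768442 201.57453863]]
[0.505, 0.009] [[274.97736024 238.68014232]] [[300.70752747 201.15814747]]
```

Emit:
servo_tool([
  [0.02,-0.015,0,0.17,70],
  [0.045,-0.035,0.02,0.35,70],
  [0.07,-0.052,0.04,0.53,70],
  [0.09,-0.067,0.06,0.71,70],
  [0.0945,-0.0705,0.08,0.87,70],
])

```text
time_s: 11.38
ee_pos: [0.4998, 0.001, 0.1813]
eef_rot: [[0.974, -0.225, -0.001], [-0.225, -0.974, 0.0], [-0.001, -0.0, -1.0]]
contact_force: [-0.6, 0.1, -0.3]
finger_gap: 0.0596
```

```bash
python3 - <<'E'
from h import *
red=np.array([.504,.007])
plan([np.r_[red,.12],np.r_[red,.048]],x_[0])
E
```

```text
t 11.38 rack(mm) [-103.8  280.5  181.3] yaw -0.227 F [-0.6  0.1 -0.3] gap 59.6 j [-0.28  0.3   0.27  2.01 -0.1   0.85 -0.18]
[ 0.0028 -0.0068  0.0613]
[ 0.0029 -0.0067  0.1333]
turn 0.1103601476739915
```

Emit:
servo_tool([
  [0.003,-0.007,0.03,0.11,70],
  [0.003,-0.007,0.06,0.11,70],
  [0.003,-0.007,0.1,0.11,70],
  [0.003,-0.007,0.125,0.11,70],
  [0.003,-0.007,0.133,0.11,70],
])

```text
time_s: 12.0
ee_pos: [0.5026, 0.005, 0.0475]
eef_rot: [[0.945, -0.328, -0.004], [-0.328, -0.945, -0.001], [-0.004, 0.002, -1.0]]
contact_force: [-0.1, 0.3, 0.1]
finger_gap: 0.0598
```

```bash
python3 - <<'E'
from h import *
red=np.array([.504,.007])
plan([np.r_[red,.048]],x_[0])
snap("scene","s11",(230,150,390,280),4.5)
E
```

```text
t 12.00 rack(mm) [-102.4  285.1   47.5] yaw -0.335 F [-0.1  0.3  0.1] gap 59.8 j [-0.25  0.54  0.22  2.06 -0.21  0.57 -0.21]
[ 0.0007 -0.0024 -0.0005]
turn 0.0024068329350797057
```

View pics/s11.png

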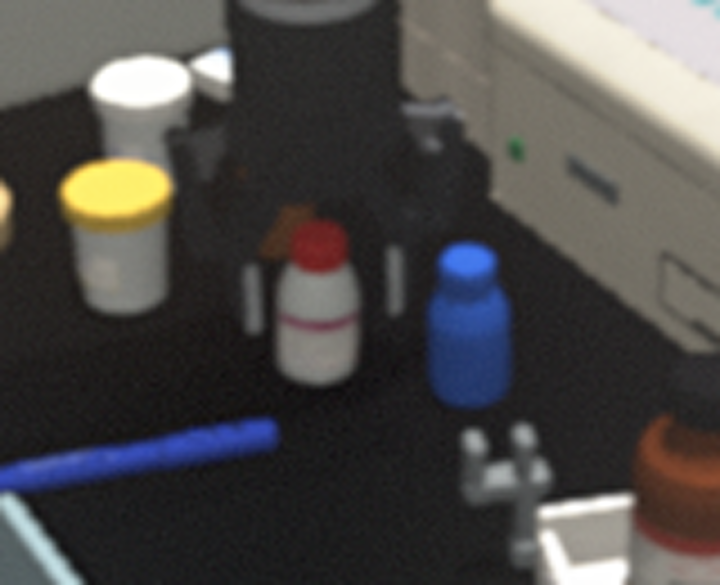

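The bottle (crop (318,310)) stands between the fingers. Close on it.

Emit:
servo_tool([
  [0.001,-0.002,0,0,60],
  [0.001,-0.002,0,0,35],
  [0.001,-0.002,0,0,35],
  [0.001,-0.002,0,0,35],
  [0.001,-0.002,0,0,30],
], squeeze=25)

```text
time_s: 12.68
ee_pos: [0.5068, 0.0074, 0.0507]
eef_rot: [[0.944, -0.329, 0.002], [-0.329, -0.944, 0.001], [0.002, -0.001, -1.0]]
contact_force: [-1.1, 0.5, 7.0]
finger_gap: 0.036
```

```bash
python3 - <<'E'
from h import *
plan([W(-100,285,180),W(-90,150,230),W(-10,-30,230),W(-3,-70,230),W(-3,-70,55)],x_[0])
E
```

```text
t 12.68 rack(mm) [-99.3 288.8  50.7] yaw -0.335 F [-1.1  0.5  7. ] gap 36.0 j [-0.25  0.53  0.22  2.06 -0.21  0.57 -0.22]
[-0.0005  0.0037 -0.1293]
[ 0.0093  0.1386 -0.1794]
[ 0.0889  0.3188 -0.1795]
[ 0.0958  0.3588 -0.1796]
[ 0.0955  0.3591 -0.0046]
turn 0.0022364969188047312
```

Emit:
servo_tool([
  [0,0,0,0,55],
  [0,0,0,0,55],
  [0.0005,0,0.006,0,55],
  [0.0005,0,0.0065,0,55],
  [0.0005,0,0.0065,0,55],
])

```text
time_s: 13.3
ee_pos: [0.5061, 0.0069, 0.0426]
eef_rot: [[0.944, -0.329, -0.001], [-0.329, -0.944, -0.0], [-0.001, 0.0, -1.0]]
contact_force: [0.6, 1.0, 0.0]
finger_gap: 0.0472
```

Emit:
servo_tool([
  [0,0,0,0,45],
  [0,0,0,0,30],
  [0,0,0,0,30],
  [0,0,0,0,30],
  [0,0,0,0,30],
], squeeze=25)

```text
time_s: 13.92
ee_pos: [0.5063, 0.007, 0.0431]
eef_rot: [[0.944, -0.329, -0.0], [-0.329, -0.944, 0.0], [-0.0, -0.0, -1.0]]
contact_force: [-2.3, -0.8, 4.8]
finger_gap: 0.0365
```

```bash
python3 - <<'E'
from h import *
plan([W(-100,285,180),W(-90,150,230),W(-10,-30,230),W(-3,-70,230),W(-3,-70,55)],x_[0])
snap("scene","s12",(230,150,390,280),4.5)
E
```

```text
t 13.93 rack(mm) [-99.6 288.3  43.1] yaw -0.335 F [-2.3 -0.8  4.8] gap 36.5 j [-0.25  0.55  0.22  2.06 -0.21  0.56 -0.21]
[-0.0004  0.0032 -0.1369]
[ 0.0093  0.1383 -0.1869]
[ 0.089   0.3184 -0.187 ]
[ 0.0959  0.3584 -0.187 ]
[ 0.0959  0.3585 -0.012 ]
turn 0.0019636659456528927
```

View pics/s12.png

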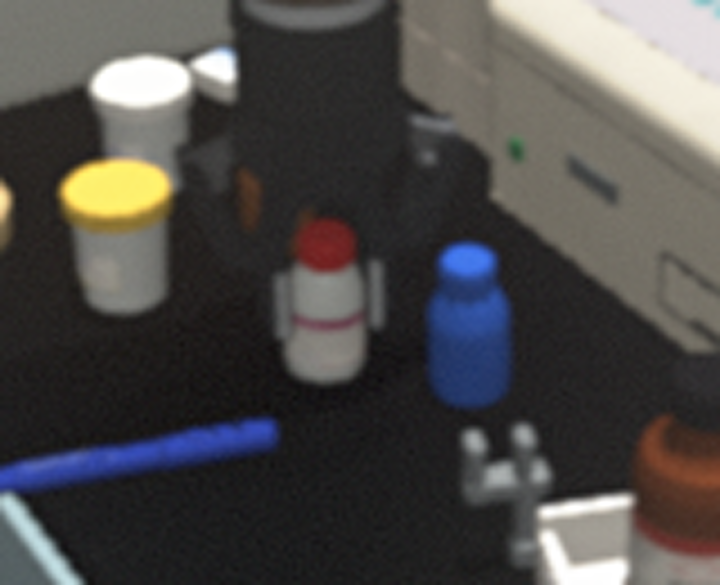

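Emit:
servo_tool([
  [0,0,-0.02,0,30],
  [0,0,-0.07,0,30],
  [0,0.02,-0.12,0,30],
  [0,0.06,-0.16,0,30],
  [0.005,0.11,-0.187,0,30],
])

```text
time_s: 14.6
ee_pos: [0.4754, -0.0987, 0.2318]
eef_rot: [[0.945, -0.326, 0.003], [-0.326, -0.945, 0.0], [0.003, -0.001, -1.0]]
contact_force: [0.5, -1.4, -0.9]
finger_gap: 0.0367
```

Emit:
servo_tool([
  [0.02,0.05,0,0,30],
  [0.04,0.105,0,0,30],
  [0.06,0.16,0,0,30],
  [0.08,0.21,0,0,30],
  [0.091,0.24,0,0,30],
])

```text
time_s: 15.22
ee_pos: [0.481, -0.3585, 0.2295]
eef_rot: [[0.943, -0.332, -0.0], [-0.332, -0.943, -0.001], [0.0, 0.001, -1.0]]
contact_force: [-0.2, 0.2, -0.7]
finger_gap: 0.0363
```

```bash
python3 - <<'E'
from h import *
plan([W(-3,-70,230),W(-3,-70,60),W(-3,-70,49)],x_[0])
snap("scene","s13",(300,60,480,380),1.8)
snap("top","t13",(330,150,500,320),3.5)
E
```

```text
t 15.22 rack(mm) [ -2.6 -65.  229.5] yaw -0.338 F [-0.2  0.2 -0.7] gap 36.3 j [ 0.24  0.43  0.46  1.73 -0.22  1.03  0.44]
[-0.0004  0.005  -0.0005]
[-0.0004  0.0047  0.1695]
[-0.0004  0.0047  0.1805]
turn -0.0008599679522533488
```

View pics/s13.png

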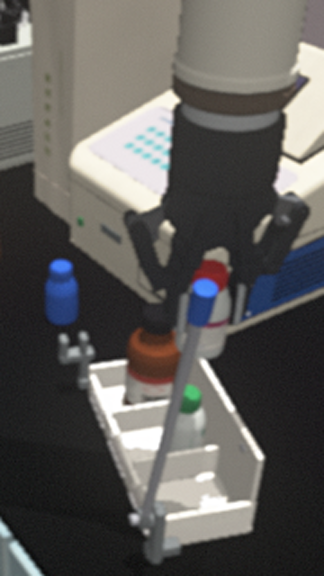

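Emit:
servo_tool([
  [-0.005,0.005,0.03,0,30],
  [-0.013,0.005,0.08,0,30],
  [-0.0135,0.005,0.12,0,30],
  [-0.0135,0.005,0.15,0,30],
  [-0.0135,0.005,0.165,0,30],
])

```text
time_s: 15.95
ee_pos: [0.4672, -0.354, 0.0632]
eef_rot: [[0.945, -0.328, -0.002], [-0.328, -0.945, 0.002], [-0.002, -0.001, -1.0]]
contact_force: [0.6, -0.0, -0.5]
finger_gap: 0.0363
```

```bash
python3 - <<'E'
from h import *
plan([W(-16,-70,49)],x_[0])
snap("scene","s14",(320,180,480,380),3)
snap("top","t14",(330,180,500,320),4)
E
```

```text
t 15.95 rack(mm) [-17.1 -65.3  63.2] yaw -0.334 F [ 0.6 -0.  -0.5] gap 36.3 j [ 0.32  0.63  0.37  1.86 -0.34  0.71  0.55]
[0.0011 0.0047 0.0142]
turn 0.0029850042246047925
```

View pics/s14.png

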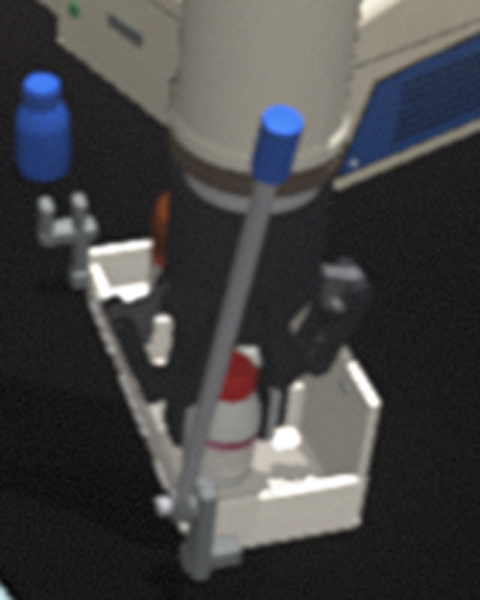

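View pics/t14.png

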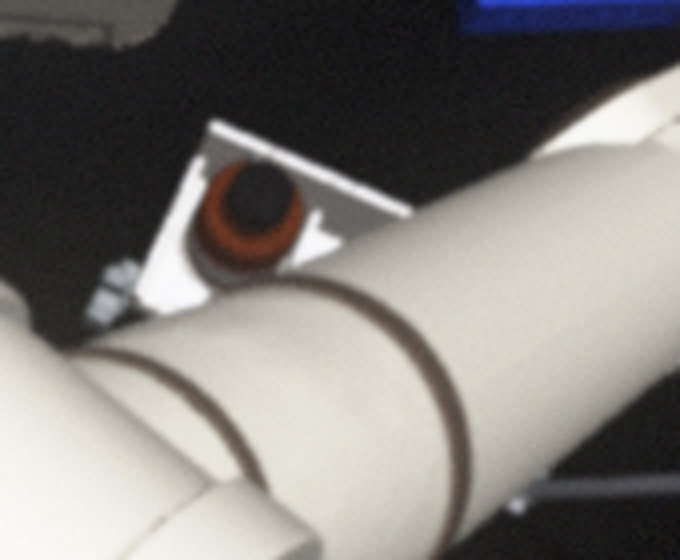

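Emit:
servo_tool([
  [0.001,0.004,0.003,0,30],
  [0.001,0.004,0.006,0,30],
  [0.001,0.004,0.009,0,30],
  [0.001,0.004,0.011,0,30],
  [0.001,0.004,0.012,0,30],
])

```text
time_s: 16.68
ee_pos: [0.4671, -0.3594, 0.0529]
eef_rot: [[0.944, -0.329, -0.0], [-0.329, -0.944, 0.0], [-0.0, -0.0, -1.0]]
contact_force: [-0.2, -0.4, -1.2]
finger_gap: 0.0364
```

```bash
python3 - <<'E'
from h import *
st()
E
```

```text
t 16.68 rack(mm) [-15.4 -70.5  52.9] yaw -0.335 F [-0.2 -0.4 -1.2] gap 36.4 j [ 0.33  0.65  0.37  1.85 -0.35  0.7   0.56]
```

Emit:
servo_tool([
  [0,0,0.001,0,30],
  [0,0,0.002,0,30],
  [0,0,0.003,0,30],
  [0,0,0.004,0,30],
  [0,0,0.004,0,30],
])

```text
time_s: 17.3
ee_pos: [0.4672, -0.3595, 0.0492]
eef_rot: [[0.944, -0.329, 0.0], [-0.329, -0.944, 0.0], [0.0, -0.0, -1.0]]
contact_force: [-0.9, 0.4, 3.5]
finger_gap: 0.0364
```

Emit:
servo_tool([
  [0,0,0,0,48],
  [0,0,0,0,54],
  [0,0,0,0,54],
  [0,0,-0.005,0,54],
  [0,0,-0.02,0,54],
])

```text
time_s: 17.92
ee_pos: [0.4672, -0.3593, 0.0691]
eef_rot: [[0.944, -0.329, -0.0], [-0.329, -0.944, 0.0], [-0.001, -0.0, -1.0]]
contact_force: [0.4, -0.2, -0.6]
finger_gap: 0.046
```

Emit:
servo_tool([
  [0,0,-0.03,0,54],
  [0,0,-0.08,0,54],
  [0,0,-0.14,0,54],
  [0,0,-0.2,0,54],
  [-0.01,-0.04,-0.26,0,54],
])

```text
time_s: 18.55
ee_pos: [0.4697, -0.3271, 0.3247]
eef_rot: [[0.943, -0.334, 0.003], [-0.334, -0.943, -0.004], [0.004, 0.002, -1.0]]
contact_force: [1.4, 0.4, 0.1]
finger_gap: 0.046
```

```bash
python3 - <<'E'
from h import *
th=1.8
g=W(-58,-119+260*np.cos(th),61+260*np.sin(th))
plan([g+[0,0,.09],g],x_[0])
snap("scene","s15",(320,150,480,380),2.6)
snap("top","t15",(330,180,500,320),4)
E
```

```text
t 18.55 rack(mm) [-23.7 -39.2 324.7] yaw -0.340 F [1.4 0.4 0.1] gap 46.0 j [ 0.16  0.28  0.5   1.7  -0.14  1.19  0.35]
[-0.0335  0.1392 -0.0793]
[-0.0339  0.139   0.0107]
turn -0.003228721743993468
```

View pics/s15.png

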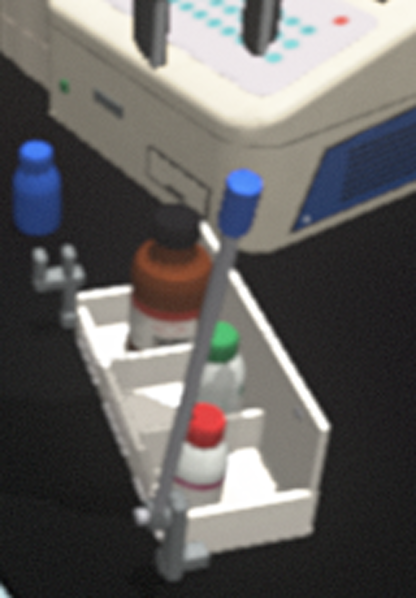

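View pics/t15.png

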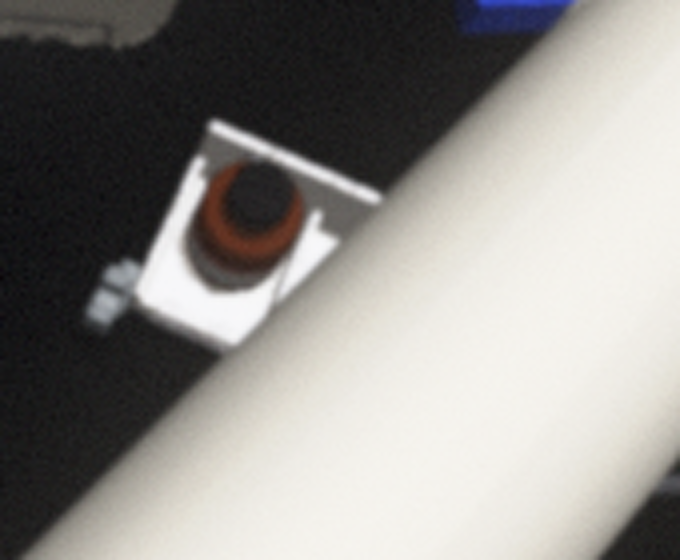

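Emit:
servo_tool([
  [-0.005,0,-0.04,0,54],
  [-0.015,0.03,-0.075,0,54],
  [-0.025,0.08,-0.08,0,54],
  [-0.034,0.13,-0.08,0,54],
  [-0.034,0.139,-0.08,0,54],
])

```text
time_s: 19.27
ee_pos: [0.3886, -0.4482, 0.4014]
eef_rot: [[0.942, -0.336, -0.0], [-0.336, -0.942, -0.003], [0.0, 0.002, -1.0]]
contact_force: [0.1, 0.0, 0.5]
finger_gap: 0.0462
```

```bash
python3 - <<'E'
from h import *
th=1.8
g=W(-58,-119+260*np.cos(th),61+260*np.sin(th))
plan([g+[0,0,.09],g],x_[0])
E
```

```text
t 19.27 rack(mm) [ -60.1 -180.3  401.4] yaw -0.342 F [0.1 0.  0.5] gap 46.2 j [ 0.36  0.29  0.58  1.53 -0.16  1.37  0.61]
[ 0.0021 -0.0022 -0.0028]
[ 0.0021 -0.0024  0.0872]
turn -0.0052187248973875056
```

Emit:
servo_tool([
  [0.002,-0.002,0.03,-0.005,54],
  [0.002,-0.002,0.075,-0.005,54],
  [0.002,-0.002,0.087,-0.005,54],
  [0.002,-0.002,0.087,-0.005,5],
  [0.002,-0.002,0.087,-0.005,5],
], squeeze=25)

```text
time_s: 19.9
ee_pos: [0.393, -0.4427, 0.3149]
eef_rot: [[0.946, -0.325, -0.003], [-0.325, -0.946, 0.002], [-0.004, -0.001, -1.0]]
contact_force: [-1.7, 5.5, 1.4]
finger_gap: 0.0144
```

```bash
python3 - <<'E'
from h import *
plan([W(-58,-119+260*np.cos(t),61+260*np.sin(t)) for t in [1.8,1.7,1.6,1.45,1.3,1.15]],x_[0])
E
```

```text
t 19.90 rack(mm) [ -57.8 -173.7  314.9] yaw -0.331 F [-1.7  5.5  1.4] gap 14.4 j [ 0.36  0.35  0.56  1.65 -0.19  1.2   0.64]
[-0.0002  0.0044  0.0007]
[-0.0001 -0.0212 -0.0039]
[ 0.0001 -0.0471 -0.006 ]
[ 0.0003 -0.086  -0.0041]
[ 0.0006 -0.1242  0.0035]
[ 0.0009 -0.1608  0.0167]
turn 0.006077436904870059
```

Emit:
servo_tool([
  [0,-0.025,-0.0045,0,5],
  [0,-0.051,-0.0065,0,5],
  [0,-0.09,-0.005,0,5],
  [0,-0.1285,0.003,0,5],
  [0.0005,-0.165,0.016,0,5],
])

```text
time_s: 20.52
ee_pos: [0.448, -0.2871, 0.2991]
eef_rot: [[0.946, -0.325, -0.0], [-0.325, -0.946, -0.001], [-0.0, 0.001, -1.0]]
contact_force: [-2.7, -1.5, -6.0]
finger_gap: 0.0139
```

```bash
python3 - <<'E'
from h import *
p,R,s=st();q=toR(p);print(np.hypot(q[1]+119,q[2]-61),np.arctan2(q[2]-61,q[1]+119))
plan([W(-58,-119+260*np.cos(t),61+260*np.sin(t)) for t in [1.15,1.0,.85,.7,.55,.4]],x_[0])
E
```

```text
t 20.52 rack(mm) [-57.3  -8.6 299.1] yaw -0.331 F [-2.7 -1.5 -6. ] gap 13.9 j [ 0.1   0.23  0.49  1.82 -0.12  1.12  0.3 ]
262.430107458578 1.13658278848463
t 20.52 rack(mm) [-57.3  -8.6 299.1] yaw -0.331 F [-2.7 -1.5 -6. ] gap 13.9 j [ 0.1   0.23  0.49  1.82 -0.12  1.12  0.3 ]
[-0.0007  0.0042  0.0008]
[-0.0005 -0.0301  0.0193]
[-0.0003 -0.0612  0.0427]
[-0.0002 -0.0885  0.0705]
[-0.     -0.1113  0.1021]
[ 1.000e-04 -1.292e-01  1.367e-01]
turn 0.005646195555065514
```

Emit:
servo_tool([
  [0,-0.03,0.02,0,5],
  [0,-0.061,0.0435,0,5],
  [0,-0.0885,0.071,0,5],
  [0,-0.111,0.1025,0,5],
  [0,-0.129,0.137,0,5],
])

```text
time_s: 21.15
ee_pos: [0.4919, -0.1633, 0.1614]
eef_rot: [[0.947, -0.323, 0.002], [-0.323, -0.947, 0.002], [0.001, -0.002, -1.0]]
contact_force: [-1.3, 1.3, 0.4]
finger_gap: 0.0143
```

```bash
python3 - <<'E'
from h import *
p,R,s=st();q=toR(p);print(np.hypot(q[1]+119,q[2]-61),np.arctan2(q[2]-61,q[1]+119))
plan([W(-58,-119+260*np.cos(t),61+260*np.sin(t)) for t in [.4,.3,.2,.1,.03,0,-.02]],x_[0])
snap("scene","s16",(280,150,480,380),2.6)
E
```

```text
t 21.15 rack(mm) [-56.8 122.8 161.4] yaw -0.329 F [-1.3  1.3  0.4] gap 14.3 j [-0.05  0.37  0.39  1.98 -0.19  0.82  0.12]
261.84164239246365 0.3936733918634768
t 21.15 rack(mm) [-56.8 122.8 161.4] yaw -0.329 F [-1.3  1.3  0.4] gap 14.3 j [-0.05  0.37  0.39  1.98 -0.19  0.82  0.12]
[-0.0012  0.0023 -0.0008]
[-0.0011 -0.0065  0.0236]
[-0.0011 -0.0129  0.0488]
[-0.0011 -0.0167  0.0745]
[-0.0011 -0.0179  0.0927]
[-0.0011 -0.018   0.1005]
[-0.0011 -0.0179  0.1057]
turn 0.00852428058641247
```

View pics/s16.png

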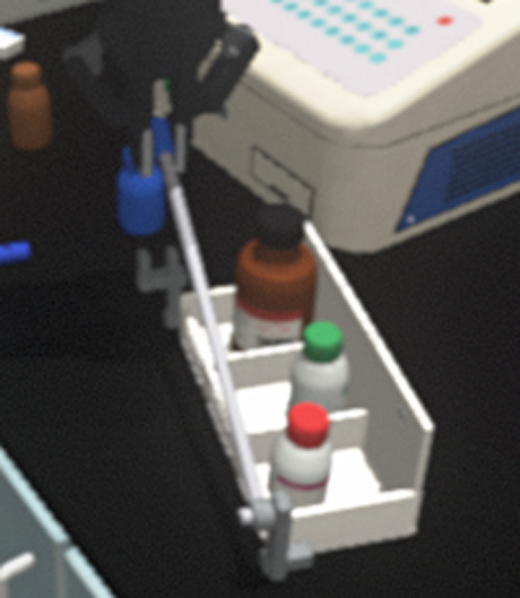

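Emit:
servo_tool([
  [-0.001,-0.007,0.0235,0,5],
  [-0.001,-0.0135,0.0485,0,5],
  [-0.001,-0.017,0.0735,0,5],
  [-0.001,-0.018,0.093,0,5],
  [-0.001,-0.018,0.102,0,5],
])

```text
time_s: 21.82
ee_pos: [0.4981, -0.146, 0.0592]
eef_rot: [[0.947, -0.322, 0.002], [-0.322, -0.947, 0.002], [0.002, -0.003, -1.0]]
contact_force: [-0.6, 4.7, 0.9]
finger_gap: 0.014
```

```bash
python3 - <<'E'
from h import *
p,R,s=st();q=toR(p);print(np.hypot(q[1]+119,q[2]-61),np.arctan2(q[2]-61,q[1]+119))
snap("scene","s17",(280,150,480,380),2.6)
E
```

```text
t 21.82 rack(mm) [-56.8 141.2  59.2] yaw -0.328 F [-0.6  4.7  0.9] gap 14.0 j [-0.02  0.54  0.31  2.03 -0.29  0.61  0.16]
260.1895501098779 -0.006874624101933728
```

View pics/s17.png

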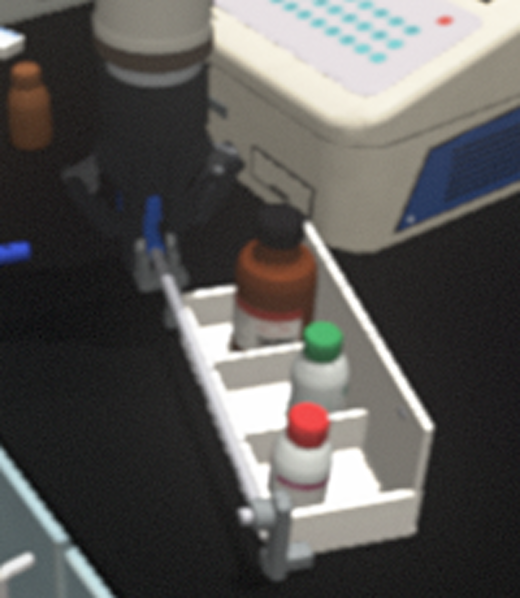

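Emit:
servo_tool([
  [0,0,0.002,0,5],
  [0,0,0.004,0,5],
  [0,0,0.006,0,5],
  [0,0,0.006,0,5],
  [0,0,0.006,0,5],
])

```text
time_s: 22.5
ee_pos: [0.498, -0.1462, 0.054]
eef_rot: [[0.947, -0.322, 0.003], [-0.322, -0.947, 0.002], [0.002, -0.003, -1.0]]
contact_force: [0.9, 5.1, -0.5]
finger_gap: 0.0141
```

Emit:
servo_tool([
  [0,0,0.002,0,5],
  [0,0,0.004,0,5],
  [0,0,0.005,0,5],
  [0,0,0.006,0,5],
  [0,0,0.006,0,5],
])

```text
time_s: 23.12
ee_pos: [0.4982, -0.1465, 0.0512]
eef_rot: [[0.946, -0.323, 0.004], [-0.323, -0.946, 0.003], [0.002, -0.004, -1.0]]
contact_force: [-10.1, 8.0, 34.8]
finger_gap: 0.0141
```

```bash
python3 - <<'E'
from h import *
st()
snap("scene","s18",(280,200,420,320),5)
snap("top","t18",(330,180,500,320),4)
E
```

```text
t 23.12 rack(mm) [-56.5 140.7  51.2] yaw -0.329 F [-10.1   8.   34.8] gap 14.1 j [-0.01  0.56  0.31  2.03 -0.3   0.59  0.17]
```

View pics/s18.png

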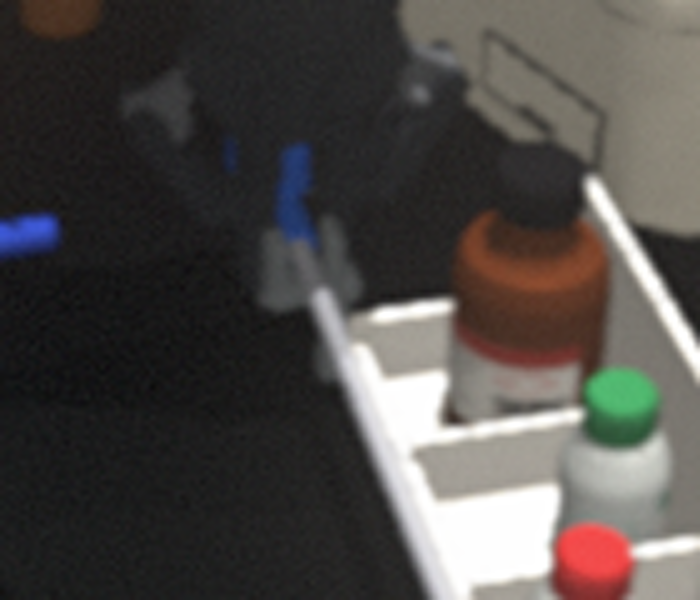

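Emit:
servo_tool([
  [0,0,0,0,45],
  [0,0,0,0,45],
  [0,0,-0.01,0,45],
  [0,0,-0.05,0,45],
  [0,0,-0.11,0,45],
])

```text
time_s: 23.85
ee_pos: [0.4942, -0.148, 0.1566]
eef_rot: [[0.946, -0.325, -0.004], [-0.325, -0.946, -0.0], [-0.004, 0.002, -1.0]]
contact_force: [1.4, -0.2, 0.1]
finger_gap: 0.0385
```

Emit:
servo_tool([
  [0,-0.03,-0.05,0,45],
  [-0.03,-0.08,-0.1,0,45],
  [-0.06,-0.13,-0.13,0,45],
  [-0.08,-0.18,-0.14,0,45],
  [-0.09,-0.22,-0.14,0,45],
])

```text
time_s: 24.48
ee_pos: [0.4821, 0.0913, 0.2989]
eef_rot: [[0.946, -0.324, 0.003], [-0.324, -0.946, 0.001], [0.003, -0.002, -1.0]]
contact_force: [1.0, -0.9, 0.2]
finger_gap: 0.0383
```

```bash
python3 - <<'E'
from h import *
st()
snap("scene","s19",(230,150,480,380),2.5)
snap("top","t19",(330,180,500,320),4)
E
```

```text
t 24.48 rack(mm) [-150.3  359.8  298.9] yaw -0.330 F [ 1.  -0.9  0.2] gap 38.3 j [-0.5   0.13  0.29  1.91 -0.04  1.1  -0.53]
```

View pics/s19.png

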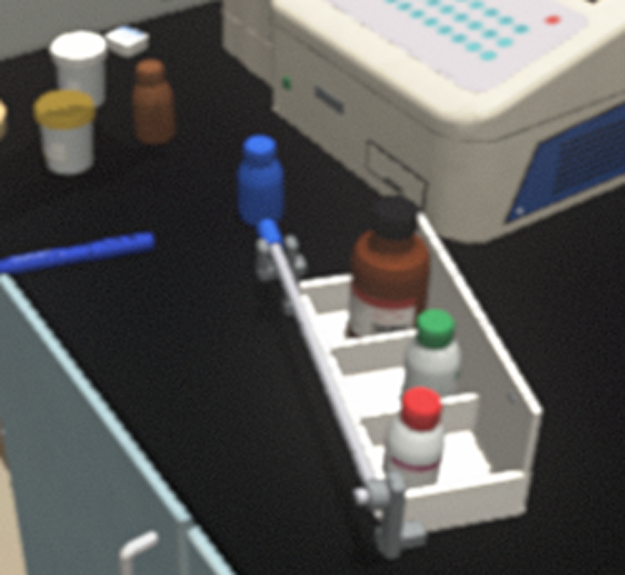

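View pics/t19.png

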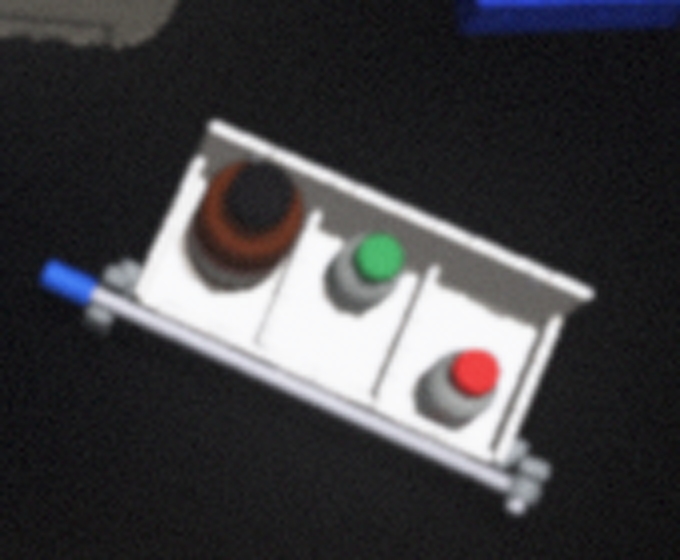

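```bash
python3 - <<'E'
from h import *
p,e=tri((230+268/2.5,150+231/2.5),(330+67/4,180+283/4));q=toR(p);print("sleeve",q,e,"angle",np.arctan2(q[2]-58,q[1]+119))
print("sleeve expect home",proj("scene",W(-60,141,58)[None])[0],"seen",(230+268/2.5,150+231/2.5), proj("scene",W(-60,141,66)[None])[0])
for n,u,z in(("red",(475,371),80),("green",(379,257),80),("amber",(262,193),124)): print(n,toR(onz("top",(330+u[0]/4,180+u[1]/4),z/1e3)))
E
```

```text
sleeve [-58.91881425 141.88235157  64.40564826] 0.00029854569509375474 angle 0.02454884889515525
sleeve expect home [336.65265302 245.47540236] seen (337.2, 242.4) [336.69015737 242.0878807 ]
red [-15.52923714 -70.01656377  80.        ]
green [19.52986301 -1.60616595 80.        ]
amber [ 12.47869298  68.81789581 124.        ]
```

```bash
python3 - <<'E'
from h import *
a=cv2.resize(cv2.imread("pics/s19_raw.png")[230:290,320:380],None,fx=10,fy=10,interpolation=2)
for z,c in((58,(0,255,0)),(66,(0,0,255))):
  th=np.arctan2(z-58,260)
  pts=np.array([(proj("scene",W(-60,-119+r*np.cos(th),58+r*np.sin(th))[None])[0]-[320,230]+.5)*10 for r in range(100,275,2)]).astype(int)
  cv2.polylines(a,[pts],False,c,1)
cv2.imwrite("pics/bar.png",a)
E
```

View pics/bar.png

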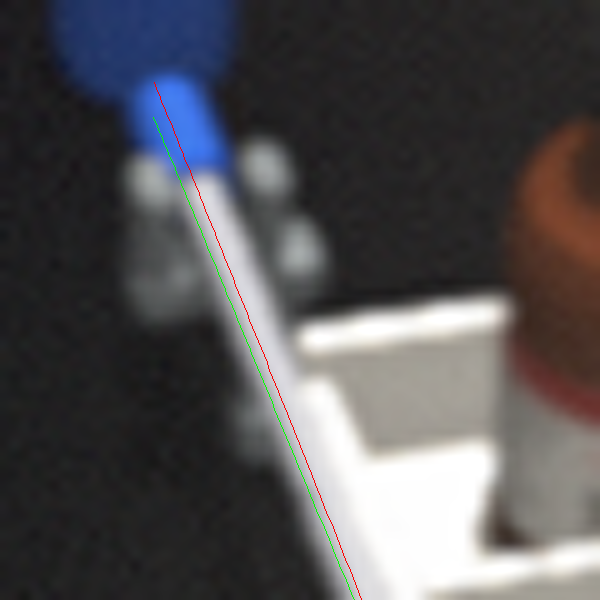

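```bash
python3 - <<'E'
from h import *
plan([W(-58,144,200),W(-58,144,100),W(-58,144,88)],x_[0])
E
```

```text
t 24.57 rack(mm) [-152.1  363.8  297.6] yaw -0.321 F [0.8 0.6 0.6] gap 38.4 j [-0.5   0.14  0.28  1.91 -0.05  1.1  -0.53]
[0.0906 0.2216 0.097 ]
[0.0905 0.2219 0.197 ]
[0.0905 0.2219 0.209 ]
turn 0.015715076795051686
```

Emit:
servo_tool([
  [0.02,0.05,0,0.005,0],
  [0.045,0.105,0.02,0.01,0],
  [0.07,0.16,0.05,0.015,0],
  [0.0905,0.21,0.09,0.015,0],
  [0.0905,0.222,0.14,0.015,0],
])

```text
time_s: 25.2
ee_pos: [0.4966, -0.1554, 0.1573]
eef_rot: [[0.939, -0.343, 0.005], [-0.343, -0.939, -0.003], [0.006, 0.002, -1.0]]
contact_force: [0.3, 0.9, -0.1]
finger_gap: -0.0001
```

```bash
python3 - <<'E'
from h import *
plan([W(-58,144,100),W(-58,144,92)],x_[0])
E
```

```text
t 25.20 rack(mm) [-55.  131.8 157.3] yaw -0.350 F [ 0.3  0.9 -0.1] gap -0.1 j [-0.11  0.38  0.43  1.99 -0.22  0.81  0.1 ]
[-0.0035 -0.0123  0.0572]
[-0.0035 -0.0123  0.0652]
turn -0.013396527226133659
```

Emit:
servo_tool([
  [0,0,0,0,0],
  [0,0,0,0,0],
  [0,0,0.01,0,0],
  [0,0,0.03,0,0],
  [0,0,0.04,0,0],
])

```text
time_s: 25.82
ee_pos: [0.4962, -0.1487, 0.1167]
eef_rot: [[0.942, -0.336, 0.001], [-0.336, -0.942, 0.001], [0.001, -0.001, -1.0]]
contact_force: [-0.3, 0.1, -0.2]
finger_gap: 0.0001
```

```bash
python3 - <<'E'
from h import *
plan([W(-58,145,100),W(-58,145,88)],x_[0])
E
```

```text
t 25.82 rack(mm) [-57.6 138.  116.7] yaw -0.343 F [-0.3  0.1 -0.2] gap 0.1 j [-0.09  0.45  0.4   2.01 -0.26  0.73  0.13]
[-0.0004 -0.007   0.0167]
[-0.0004 -0.007   0.0287]
turn -0.005969190623419163
```

Emit:
servo_tool([
  [0,-0.007,0.005,0,0],
  [0,-0.007,0.014,0,0],
  [0,-0.007,0.022,0,0],
  [0,-0.007,0.027,0,0],
  [0,-0.007,0.031,0,0],
])

```text
time_s: 26.45
ee_pos: [0.4981, -0.1435, 0.0863]
eef_rot: [[0.941, -0.339, 0.0], [-0.339, -0.941, 0.001], [-0.0, -0.001, -1.0]]
contact_force: [-9.1, 2.7, 35.6]
finger_gap: -0.0002
```

Emit:
servo_tool([
  [0,0,-0.015,0,0],
  [0,0,-0.05,0,0],
  [0,0,-0.1,0,0],
  [-0.03,-0.05,-0.15,0,0],
  [-0.05,-0.1,-0.18,0,0],
])

```text
time_s: 27.08
ee_pos: [0.4854, -0.0437, 0.2608]
eef_rot: [[0.94, -0.342, 0.002], [-0.342, -0.94, -0.0], [0.002, -0.001, -1.0]]
contact_force: [0.9, 1.0, 1.0]
finger_gap: -0.0002
```

Emit:
servo_tool([
  [-0.01,-0.05,0,0,0],
  [-0.02,-0.1,0,0,0],
  [-0.02,-0.12,0,0,0],
  [-0.02,-0.12,0,0,0],
  [-0.02,-0.12,0,0,0],
])

```text
time_s: 27.7
ee_pos: [0.5069, 0.0739, 0.2585]
eef_rot: [[0.94, -0.341, -0.001], [-0.341, -0.94, -0.001], [-0.0, 0.001, -1.0]]
contact_force: [-0.6, 0.1, 0.3]
finger_gap: -0.0003
```

```bash
python3 - <<'E'
from h import *
st()
snap("scene","s20",(200,130,480,380),2.3)
snap("top","t20",(150,180,500,320),2.2)
a=cv2.resize(cv2.imread("pics/s20_raw.png")[230:290,320:380],None,fx=6,fy=6,interpolation=2)
b=cv2.resize(cv2.imread("pics/s19_raw.png")[230:290,320:380],None,fx=6,fy=6,interpolation=2)
cv2.imwrite("pics/bar2.png",np.hstack([b,a]))
E
```

```text
t 27.70 rack(mm) [-121.1  351.7  258.5] yaw -0.348 F [-0.6  0.1  0.3] gap -0.3 j [-0.5   0.22  0.35  1.91 -0.09  1.02 -0.46]
```

View pics/s20.png

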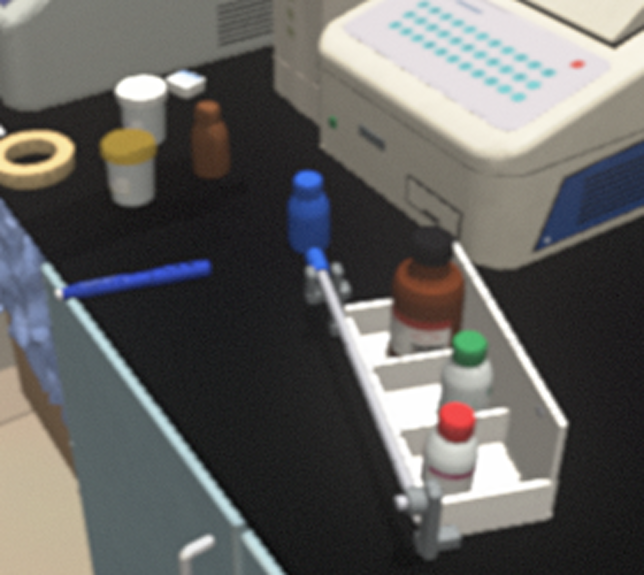

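View pics/bar2.png

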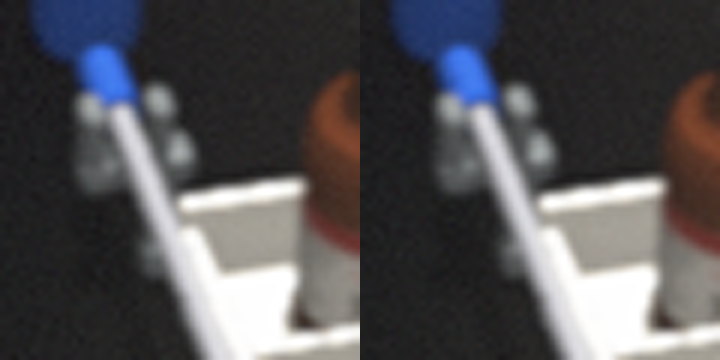

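View pics/t20.png

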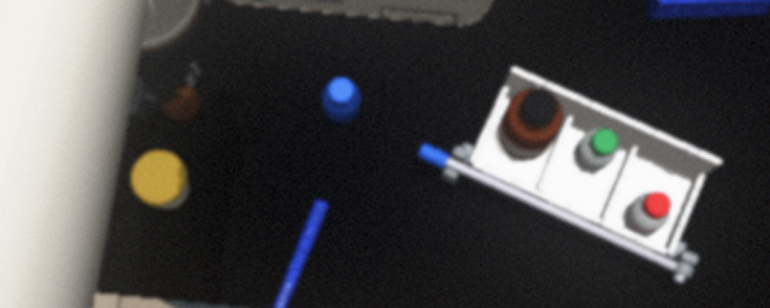

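```bash
python3 -c "
from bench import order
print(order.sign_off())"
```

```text
the job is handed in; nothing more can be done
None
```

I handed the job in at about 28 s of the allowed 72 s, with all four steps done in order; the hand-in itself gives no verdict.

**What I did**
- **Bar up:** I gripped the sleeve and swung the bar to its stop, measured at about 1.80 rad.
- **Amber bottle:** I pushed it upright by the cap's lower edge with nearly closed fingertips, without gripping it.
- **Red-capped bottle:** I picked it up, stood it in the right lane and let it go.
- **Bar down:** I swung the bar into the fork and pressed it again from above at about 35 N. The picture showed no movement from that press.

**Last checks**

| Bottle | Rack x (mm) | Rack y (mm) |
|---|---|---|
| Amber | 12 | 69 |
| Green-capped | 20 | -2 |
| Red-capped | -16 | -70 |

All three look upright. The two cups look undisturbed, and the arm is clear of everything.

**What disagreed or went wrong**
- **Bar angle:** Triangulating the partly hidden sleeve gave 0.025 rad, close to the 0.03 limit. A rough reading of the rod line gave about 0.01 rad. The height at which the fingertip met the sleeve, and the lack of movement under the press, both fit fully home.
- **Mistyped row:** When letting go of the raised bar, one row pushed it briefly further against its stop. The peak force in that row was not recorded. Pictures afterwards showed nothing displaced.
- **Red-capped bottle grip:** My first grip was slightly high on the shoulder, so I gripped it again lower before lifting.

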